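# Lever a microscope stand's front foot back onto its damping pad

### The arm

A 6-joint arm with a two-finger parallel gripper is mounted at the origin on the work surface. World frame = base frame: x ahead of the robot, y to its left, z up, the work surface at z = 0. Lengths are in m, angles in degrees, forces in N, time in s.
With the tool pointing down it reaches from about 0.25 to 0.725 m from the base axis. Payload 9.7 kg.
Tool frame: the origin (TCP) lies midway between the tips of the shut fingers; the grasp point (between the pads) lies 19 mm behind it; z points along the fingers, y is the direction in which the jaws open and shut (so a half turn about z gives the same grasp; the last joint's range is limited). The gripper opens to 85 mm and grips with 20 to 120 N. Pads are 22 mm wide; open, the fingers measure 114 mm over their backs; the gripper's body (76 mm by 85 mm) begins 54 mm behind the grasp point. The pads swing forward as they close: fully open they stand 13 mm farther back than shut.
Start: joints at [-72.938, 4.979, 10.078, 95.1, 0, 90], TCP at [0.161, -0.526, 0.192] pointing down, gripper open.
Joint ranges: [-179.16, 179.16], [-48.56, 103.87], [-65.8, 70.77], [-126.05, 130.52], [-82.76, 87.17], [-180, 180]. Speed limits (degrees/s): [127.2, 127.2, 147.25, 180, 180, 180].

### API

Orientations are given as [roll, pitch, yaw] about the fixed x, y, z axes, in that order (R = Rz(yaw) Ry(pitch) Rx(roll)).
In Python, from workcell import bot, camera, recognise gives the robot as it stands. The module is installed in compiled form; this text tells all that it offers.
- The arm moves only by the tool apply_moves, never from a script. Its argument "targets" is one flat list of numbers, 7 for each row, row after row: the shift along the world's x, y, z in units of 30 mm (1.0 is 30 mm), then the turn, a rotation vector about the world's x, y, z in units of 6 degrees (1.0 is 6 degrees), then the opening, from 0 (shut) to 1 (fully open). A call has 1 to 5 rows; each row is the pose to reach, as a shift and turn from the pose commanded when the call began; what a row does not reach only later rows make up. A row lasts 1/10 s, in which the tool goes at most 50 mm and 8.59 degrees, less where a joint would pass 70% of its speed; a pose out of reach is approached as far as the arm can. A call with a gripper value outside its range is refused whole. The fingers move at their own pace and stop on an object; "newtons" is the grip in N (left out, the last holds). Time passes only in rows, so rows that repeat a pose let the fingers close. It gives the time, the measured TCP pose, the force and the opening at its end, in the units of the state.
- bot.get_obs(): the state, without advancing time (a new reading comes with each control period).
- camera(name): name is "scene" or "side" or "wrist"; returns a dict with "img" (384x512x3 uint8, red, green, blue), "intrinsics" (3x3 intrinsics, pixels), "k1" (the pictures are not rectified: a ray, as slopes to the right and down, at radius r is drawn at 1 + k1 r^2 times it, then the intrinsics apply), "origin" and "rotation" of the camera in the world. Camera axes: x right, y up, looking along -z (the intrinsics and any distortion apply to the point x, -y, -z); pixel columns grow to the right and rows downward; lengths in m; the calibration is good to about 2 mm. A picture is of the moment at which its call begins. There is no depth.
- bot.job_done(): hands the job in, once; it reports no verdict.
Trained networks look in the newest picture that a camera, given by its name, has taken for a name from the list of things; names that differ only in an ending like _2 or _b are one class to them, and where a whole thing is asked for, a point or a joint stands for the part that bears it (a point fixed in the world has none). Each returns a list of dicts, best first, with "conf" (0 to 1); they miss things now and then, are a little off and sometimes report something else, mostly with a low value. They report only what shows in the picture. A call takes as long as a camera call.
- recognise(query, camera): "box" ([left, top, right, bottom] in pixels, round what is visible of it).
The state is a dict: "time": time; "q": joint angles; "qd": joint speeds; "joint_efforts": joint torques, N m; "ee_pos": TCP position; "tcp_rot": TCP orientation; "wrist_force": force on the tool from outside, world axes, zero at the start; "torque": the same for the moment, N m; "opening": finger opening in m.
Only numpy, scipy, OpenCV 4.12 (cv2) and the standard library are available. Lean on these libraries where they do the work, as an engineer would, in place of code of your own. Each camera call takes 0.05 s, during which the arm holds its last target.

### The job

The heavy boom-stand microscope has been knocked round so that its front foot stands on the bench beside its rubber pad, while the two rear feet are still on theirs. Take the pry bar from the tray, put its blade under the front edge of the base with the bar resting over the steel block, lever the foot up, walk it across and let it down gently so that it stands wholly on its pad, the rear feet still on theirs. Then draw the bar out and lay it back across the tray; do not take hold of the microscope, and leave the other things where they are.

Things in the scene. Friction and masses are not known exactly. Their poses are not given: they have to be found in the camera images.
- stand: boom-stand microscope, about 8.2 kg (varies), on three feet of equal height; 28 to 40 N lift its front. White base plate 261 x 240 x 30 mm, underside 24 mm above the soles. Origin: midway between the rear feet, at bench level; -x to the front (edge with the foot lug), +y to the side where the bar goes in, z up (upright while the front foot is on the bench, 1.5 degrees off when on its pad)
- head_low (a point): middle of the underside of the microscope head (80 mm across, ring light), which hangs from the boom (335 mm up) over the bench in front of the base, about 212 mm up, over and just beyond where the bar's handle is in use: bring the hand in under it sloped, from the robot's side. It turns with the stand
- foot_front (a point): centre of the sole of the front foot (black disc 20 mm across on a steel stud) under the 30 mm wide lug that juts 29 mm from the middle of the base's front edge; 14 mm ahead of that edge, 235 mm ahead of the rear feet. At the start it stands on the bench 33 to 41 mm from the middle of its pad, to the stand's +y side of it
- foot_rear_a (a point): centre of the sole of one rear foot (20 mm disc, 70 mm to the stand's +y side), standing on a rear pad; the stand can be turned about the rear feet as they slide a little on their pads
- foot_rear_b (a point): centre of the sole of the other rear foot (70 mm to the stand's -y side)
- pry_edge (a point): point on the lower front edge of the base plate, 45 mm to the side of the front foot (stand's +y, away from the pad): the place for the bar. The gap under it is 24 mm at the start; the foot rises a little more than this point does
- pads: three black rubber damping pads, 6 mm thick, glued to the bench: two of 56 x 56 mm under the rear feet and one of 44 x 44 mm for the front foot. Origin midway between the rear pads at bench level; the front pad is centred 235 mm along -x
- pad_front (a point): centre of the top of the front pad (44 x 44 mm, top 6 mm above the bench, sides along its x and y axes)
- block: loose steel fulcrum block faced with black non-slip rubber above and below, 34 mm along its x, 60 mm along its y, 26 mm tall, 0.33 kg, standing already in front of pry_edge: its top edge towards the stand is some 60 to 85 mm from pry_edge; its +x side looks to the stand. Origin at the centre of its underside
- bar: steel pry bar, 0.42 kg, 14 mm across flats hexagonal shank with flats on top and below as it lies. Origin on the shank's axis; +x along the shank to the blade, z up, normal to the upper flat. Shank from x = -60 mm (last 35 mm blue) to +165 mm, then a flat blade 45 mm long, 22 mm wide, 5 mm thick, cranked up (to +z) by 20 degrees. Centre of mass near x = +50 mm
- bar_hold (a point): a good place to hold the bar in use, on the shank's axis 10 mm behind the bar's origin. The side flats slope 30 degrees off upright, so fingers close squarely on a pair of them with the hand leaning 30 degrees about the shank; the tray's nearer wall is about 43 mm from here, towards the blade, the farther one 143 mm
- bar_tip (a point): middle of the blade's end, at x = 207 mm, z = 15 mm in the bar's frame
- tray: open steel instrument tray fixed to the bench, 100 mm along its x (the bar lies along this way), 150 mm along its y, 45 mm tall, walls 4 mm. Origin at the centre of its underside
- oil: bystander, not to be disturbed: small amber dropper bottle, 30 mm across, 68 mm tall; origin at its underside
- jar: bystander, not to be disturbed: clear specimen jar with an orange lid, 60 mm across, 75 mm tall; origin at its underside
- slidebox: bystander, not to be disturbed: closed blue slide box, 85 x 175 x 34 mm; origin at its underside
- petri: bystander, not to be disturbed: clear petri dish, 92 mm across, 20 mm tall; origin at its underside
- spanner: bystander, not to be disturbed: steel open-ended spanner, 150 mm long; origin at its underside
- coverslips: bystander, not to be disturbed: small yellow box, 50 x 50 x 22 mm; origin at its underside
- lenscap: bystander, not to be disturbed: black lens cap, 44 mm across, 12 mm thick; origin at its underside

How it is judged (in metres and radians):
On the way, in this order (a step that is already met when the one before it is completed fails the run):
1. the front foot is levered up, higher than the pad, on the bar resting over the block (height (world z) of foot_front above 0.007 m and contact force between bar and stand above 8 N and contact force between bar and block above 8 N), for 0.2 s.
2. the front foot stands wholly on its pad, its weight off the bar (x of foot_front in the frame of pad_front between -0.013 and 0.013 m and y of foot_front in the frame of pad_front between -0.013 and 0.013 m and height (world z) of foot_front between 0.0045 and 0.0075 m and contact force between bar and stand below 1 N), for 0.2 s.
At the end, for the whole second after the job is handed in: the front foot stands wholly on its pad (its centre within 13 mm of the pad's middle along each side of the pad, its sole at the pad's height), both rear feet are on their pads (soles at least 4.5 mm up), and the bar lies level and at rest across the tray's rim, clear of the stand (x of foot_front in the frame of pad_front between -0.013 and 0.013 m and y of foot_front in the frame of pad_front between -0.013 and 0.013 m and height (world z) of foot_front between 0.0045 and 0.0075 m and height (world z) of each of foot_rear_a, foot_rear_b above 0.0045 m and contact force between bar and stand below 0.1 N and contact force between bar and tray above 2 N and angle between bar's own x axis and vertical between 1.45 and 1.69 rad and height (world z) of bar above 0.045 m and linear speed of each of bar, stand below 0.02 m/s); the robot touches nothing.
It fails at once if the stand is dropped or jerked (it turns faster than 0.7 rad/s) instead of let down gently (angular speed of stand above 0.7 rad/s).
It fails at once if the fingers take hold of or push the microscope (over 5 N) (contact force between the fingers and stand above 5 N).
It fails at once if another thing on the bench is pushed over 20 mm (distance of any of oil, jar, slidebox, petri, spanner, coverslips, lenscap from where it was at the start of the episode above 0.02 m).
It also fails if it takes over 66 s, if anything falls off the work surface, if the arm or the gripper's body presses on something with over 40 N, if the wrist force passes 120 N, or if a joint passes its speed limit or range.

## Working session

There is one attempt and no reset: what is moved stays moved. The work goes in short steps, Python scripts to look and compute and a tool call to move; the robot and the scene stay as the last step left them, time stands still between calls to the robot, and variables do not carry over. Pictures are saved under pics/ and viewed, and the job is handed in when it is done.

Besides the shell and the picture viewer there is one more tool, called after "Call:" as name(argument=value, ...), one argument or row to a line, values as JSON. apply_moves: Moves the arm, as the interface text tells. Its arguments: {"type":"object","properties":{"targets":{"type":"array"},"newtons":{"type":"number"}},"required":["targets"]}

```bash
ls; mkdir -p pics; python3 - <<'E'
from workcell import bot,camera,recognise
import cv2
for n in ["scene","side","wrist"]:
    c=camera(n); cv2.imwrite(f"pics/{n}0.png",c["img"][:,:,::-1])
    print(n,c["intrinsics"].tolist(),c["k1"],c["origin"],c["rotation"].tolist() if hasattr(c["rotation"],'tolist') else c["rotation"])
print(bot.get_obs())
E
```

```text
pics
scene [[499.9422127466754, 0.0, 259.8732069640639], [0.0, 499.9422127466754, 193.26824807843218], [0.0, 0.0, 1.0]] -0.05786543426654526 [ 1.66813214 -0.14588486  0.94010677] [54.363666737660225, 0.18068036126753312, 84.54265132413305]
side [[487.88474482839734, 0.0, 261.20945095421814], [0.0, 487.88474482839734, 193.29743667527765], [0.0, 0.0, 1.0]] -0.08941506206081545 [ 0.5041573  -0.87160591  1.06930244] [42.549939423666494, 0.8117931688671909, -5.670377152061307]
wrist [[302.7930919085291, 0.0, 253.9018399254308], [0.0, 302.7930919085291, 190.25045759337777], [0.0, 0.0, 1.0]] -0.04906865086565317 [ 0.23204203 -0.50416964  0.37305514] [-16.883127661199794, 0.06565433668088468, -73.01345183364674]
{'time': 0.15, 'q': array([-7.29363960e+01,  5.00432057e+00,  1.00453771e+01,  9.51002034e+01,
       -7.99195116e-04,  8.99998807e+01]), 'qd': array([-0.06945975, -0.045516  ,  0.12241468, -0.04671302, -0.04995489,
        0.05622225]), 'joint_efforts': array([-1.26917872e-03, -5.20762575e+01,  4.65043581e+01,  1.39382668e-02,
        1.63088163e-05,  3.00934096e-05]), 'ee_pos': array([ 0.16132019, -0.52558259,  0.19124598]), 'tcp_rot': array([-1.79940853e+02,  7.99071535e-04,  1.70637241e+01]), 'wrist_force': array([ 0.81441421, -0.24486268, -0.35567026]), 'torque': array([-0.02083064,  0.06300363, -0.04303344]), 'opening': 0.08552062369265521}
```

View pics/scene0.png

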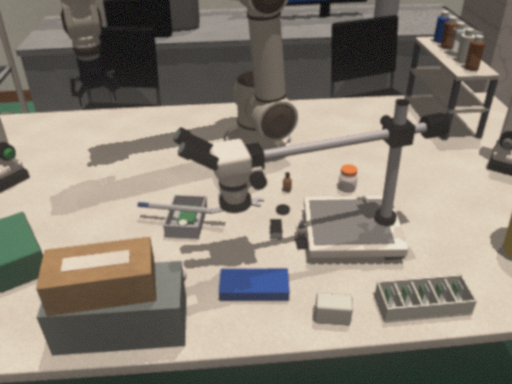

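View pics/side0.png

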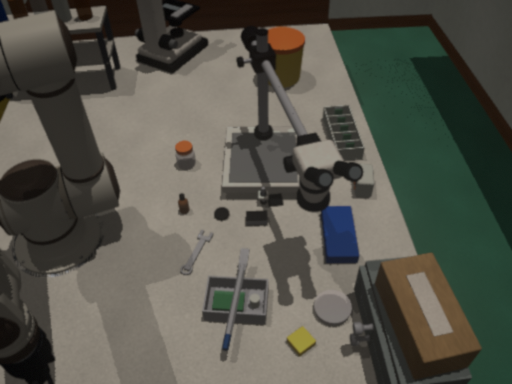

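View pics/wrist0.png

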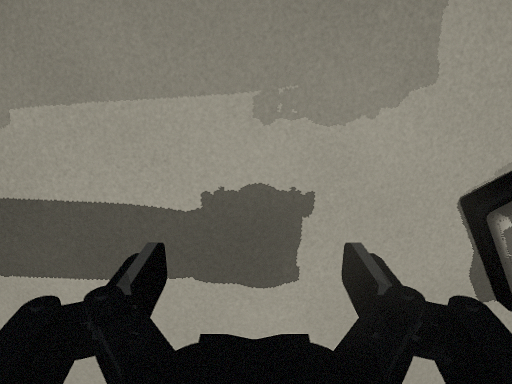

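```bash
cat > h.py <<'E'
import numpy as np, cv2
from scipy.spatial.transform import Rotation as R
from workcell import bot,camera,recognise
def load(n,save=None):
    c=camera(n)
    if save: cv2.imwrite(save,c["img"][:,:,::-1])
    c["R"]=R.from_euler('xyz',c["rotation"],degrees=True).as_matrix()
    c["o"]=np.array(c["origin"]);return c
def proj(c,P):
    P=np.atleast_2d(P); p=(P-c["o"])@c["R"]
    u=p[:,0]/-p[:,2]; v=-p[:,1]/-p[:,2]
    f=1+c["k1"]*(u*u+v*v); K=c["intrinsics"]
    return np.c_[K[0][0]*u*f+K[0][2],K[1][1]*v*f+K[1][2]]
def ray(c,px):
    px=np.atleast_2d(px).astype(float);K=c["intrinsics"]
    d=np.c_[(px[:,0]-K[0][2])/K[0][0],(px[:,1]-K[1][2])/K[1][1]];s=d.copy()
    for _ in range(20): s=d/(1+c["k1"]*(s**2).sum(1,keepdims=True))
    return np.c_[s[:,0],-s[:,1],-np.ones(len(s))]@c["R"].T
def onz(c,px,z):
    r=ray(c,px);return c["o"]+r*((z-c["o"][2])/r[:,2])[:,None]
def tri(*a):
    A=0;b=0
    for c,px in a:
        r=ray(c,px)[0];r/=np.linalg.norm(r);M=np.eye(3)-np.outer(r,r);A=A+M;b=b+M@c["o"]
    return np.linalg.solve(A,b)
E
python3 - <<'E'
from h import *
c={n:load(n) for n in ["scene","side","wrist"]}
names="stand head_low foot_front foot_rear_a pry_edge pads pad_front block bar bar_hold bar_tip tray oil jar slidebox petri spanner coverslips lenscap".split()
for q in names:
    for n in c:
        r=recognise(q,n)
        print(q,n,[(round(x["conf"],2),[round(float(v)) for v in x["box"]]) for x in r[:3]])
E
```

```text
stand scene [(0.98, [173, 98, 450, 259])]
stand side [(0.66, [220, 28, 362, 214])]
stand wrist []
head_low scene [(0.75, [172, 95, 450, 262])]
head_low side [(0.88, [223, 26, 362, 214]), (0.24, [212, 204, 230, 221])]
head_low wrist []
foot_front scene [(0.9, [175, 98, 448, 256])]
foot_front side [(0.77, [220, 28, 367, 212])]
foot_front wrist []
foot_rear_a scene [(0.68, [173, 101, 453, 263]), (0.36, [139, 199, 222, 214])]
foot_rear_a side [(0.86, [222, 29, 364, 213])]
foot_rear_a wrist []
pry_edge scene [(0.78, [175, 103, 449, 257])]
pry_edge side [(0.64, [221, 28, 365, 212])]
pry_edge wrist []
pads scene [(0.68, [295, 239, 406, 259])]
pads side [(0.67, [268, 192, 286, 208]), (0.65, [319, 204, 359, 264]), (0.3, [222, 251, 254, 352])]
pads wrist []
pad_front scene [(0.45, [296, 238, 393, 260])]
pad_front side [(0.61, [266, 193, 285, 208])]
pad_front wrist []
block scene [(0.47, [268, 220, 282, 238])]
block side [(0.53, [244, 211, 266, 224]), (0.48, [177, 194, 190, 214])]
block wrist []
bar scene [(0.87, [140, 201, 223, 211]), (0.66, [172, 100, 451, 259])]
bar side [(0.69, [224, 254, 2
[... 449 characters left out ...]
6, [177, 192, 190, 214])]
oil wrist []
jar scene [(0.93, [336, 166, 359, 192])]
jar side [(0.95, [176, 143, 199, 172]), (0.61, [245, 211, 269, 229]), (0.28, [224, 250, 250, 355])]
jar wrist []
slidebox scene []
slidebox side [(0.77, [321, 207, 361, 264])]
slidebox wrist []
petri scene [(0.26, [174, 97, 454, 258])]
petri side [(0.93, [311, 290, 351, 323]), (0.25, [176, 191, 189, 215])]
petri wrist []
spanner scene [(0.66, [250, 198, 262, 206])]
spanner side [(0.75, [178, 229, 212, 273])]
spanner wrist []
coverslips scene [(0.24, [134, 202, 221, 214])]
coverslips side [(0.8, [288, 330, 316, 357])]
coverslips wrist []
lenscap scene []
lenscap side [(0.67, [212, 206, 230, 220])]
lenscap wrist []
```

```bash
python3 - <<'E'
import cv2
a=cv2.imread("pics/side0.png")
cv2.imwrite("pics/side0a.png",cv2.resize(a[110:240,180:380],None,fx=4,fy=4,interpolation=cv2.INTER_CUBIC))
cv2.imwrite("pics/side0b.png",cv2.resize(a[225:365,160:360],None,fx=4,fy=4,interpolation=cv2.INTER_CUBIC))
a=cv2.imread("pics/scene0.png")
cv2.imwrite("pics/scene0a.png",cv2.resize(a[150:300,240:440],None,fx=4,fy=4,interpolation=cv2.INTER_CUBIC))
cv2.imwrite("pics/scene0b.png",cv2.resize(a[170:270,120:280],None,fx=5,fy=5,interpolation=cv2.INTER_CUBIC))
E
```

```text
(no output)
```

View pics/side0a.png

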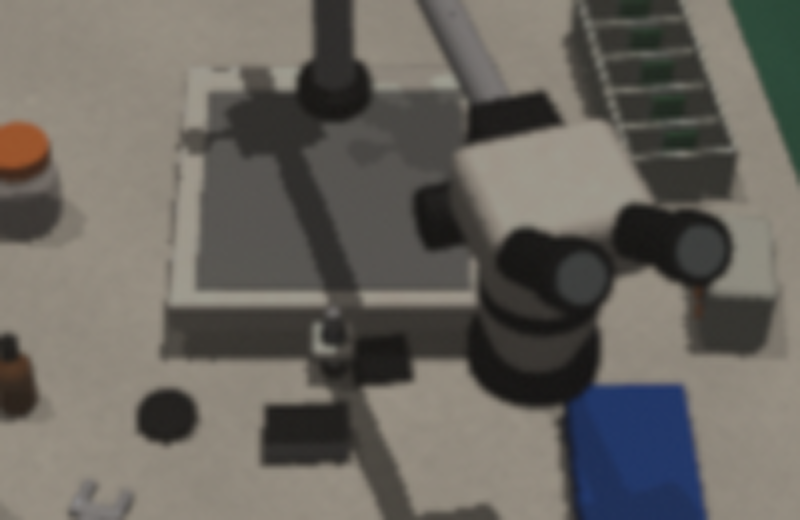

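View pics/side0b.png

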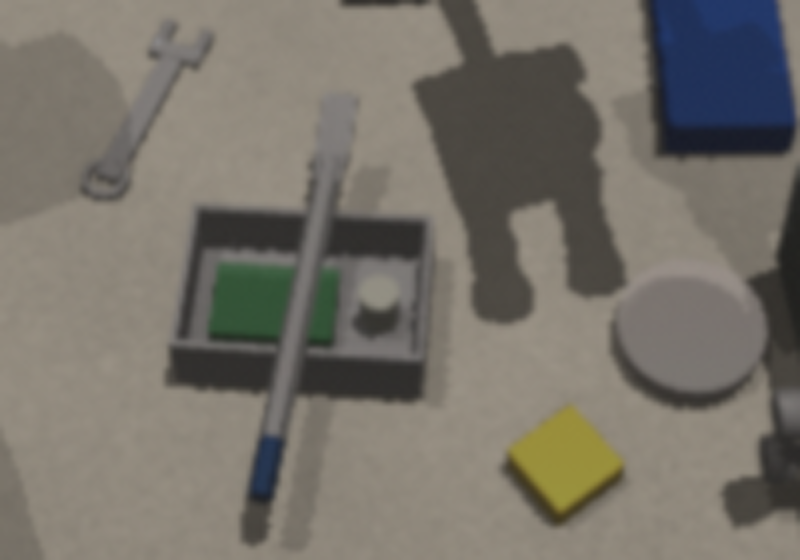

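View pics/scene0a.png

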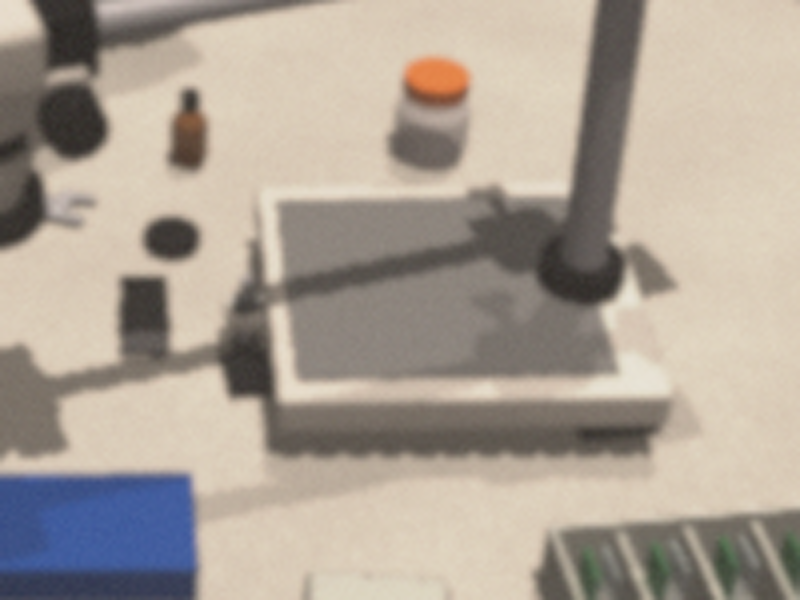

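View pics/scene0b.png

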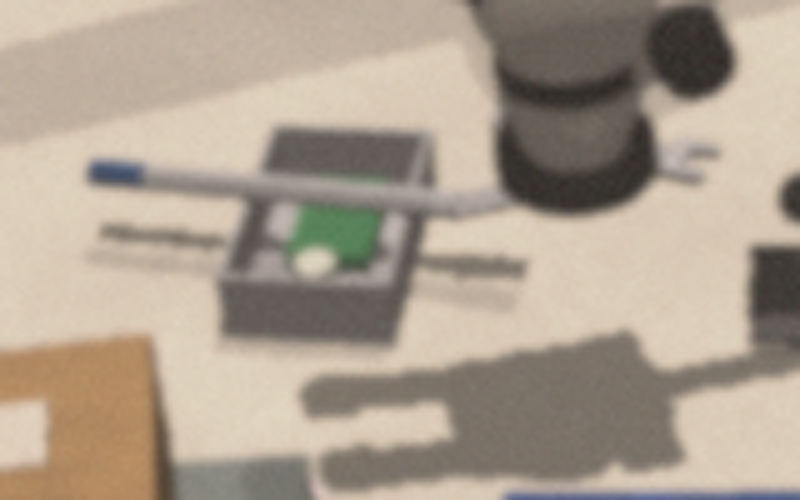

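```bash
python3 - <<'E'
from h import *
S=load("side");C=load("scene")
sa=lambda p:np.array(p)/4+[180,110]
sb=lambda p:np.array(p)/4+[160,225]
ca=lambda p:np.array(p)/4+[240,150]
cb=lambda p:np.array(p)/5+[120,170]
pr=lambda n,P:print(n,np.round(np.array(P)*1000,1).tolist())
pr("base top side FL,BL",onz(S,sa([(170,304),(190,68)]),.056))
pr("base top side inner",onz(S,sa([(196,292),(470,290),(208,92)]),.056))
pr("base top scene: BLnear-robot FL, FRfar, BRfar",onz(C,ca([(263,190),(278,402),(670,396)]),.057))
pr("lug",onz(S,sa([(312,345),(350,345)]),.054))
pr("pad side",onz(S,sa([(362,340),(407,336),(412,380),(362,384)]),.006))
pr("pad scene",onz(C,ca([(228,392),(272,394)]),.006))
pr("block top side",onz(S,sa([(266,405),(348,405),(350,440),(262,440)]),.026))
pr("block top scene",onz(C,ca([(122,278),(164,278),(168,330),(121,330)]),.026))
pr("bar side tail,shankend,tip",onz(S,sb([(260,495),(268,440),(330,160),(340,97)]),.059))
pr("bar scene tail",onz(C,cb([(90,170),(142,172),(455,203)]),.052))
pr("tri tail",tri((S,sb((262,495))),(C,cb((90,172)))))
pr("tri bluejoint",tri((S,sb((270,440))),(C,cb((142,174)))))
pr("tri shank end",tri((S,sb((330,162))),(C,cb((455,204)))))
pr("tray rim side",onz(S,sb([(197,210),(432,220),(422,357),(172,345)]),.045))
pr("tray rim scene",onz(C,cb([(275,132),(435,132),(408,280),(222,280)]),.045))
pr("head side bottom",onz(S,sa([(537,365)]),.212))
pr("head scene bottom",onz(C,cb([(575,175)]),.212))
pr("head ring side",tri((S,sa((537,362))),(C,cb((572,175)))))
pr("spanner",onz(S,sb([(105,185),(165,40),(205,45)]),0.005)); pr("lens",onz(S,sa([(167,415)]),.012)); pr("oil",onz(S,sa([(8,340)]),.068))
E
```

```text
base top side FL,BL [[474.4, 96.1, 56.0], [502.2, 357.3, 56.0]]
base top side inner [[493.6, 105.9, 56.0], [689.7, 85.8, 56.0], [515.0, 325.8, 56.0]]
base top scene: BLnear-robot FL, FRfar, BRfar [[476.9, 103.2, 57.0], [710.3, 73.2, 57.0], [731.0, 331.4, 57.0]]
lug [[571.9, 47.1, 54.0], [598.4, 44.2, 54.0]]
pad side [[612.2, 91.4, 6.0], [645.6, 91.7, 6.0], [643.7, 48.5, 6.0], [607.4, 48.7, 6.0]]
pad scene [[641.3, 53.1, 6.0], [646.4, 83.2, 6.0]]
block top side [[536.2, 19.4, 26.0], [593.5, 13.0, 26.0], [591.5, -18.7, 26.0], [531.0, -12.0, 26.0]]
block top scene [[532.7, -9.1, 26.0], [535.7, 21.5, 26.0], [594.4, 16.7, 26.0], [591.1, -16.4, 26.0]]
bar side tail,shankend,tip [[456.8, -399.1, 59.0], [463.0, -366.7, 59.0], [511.5, -182.6, 59.0], [521.4, -135.2, 59.0]]
bar scene tail [[453.1, -396.7, 52.0], [458.2, -365.6, 52.0], [506.7, -180.7, 52.0]]
tri tail [457.5, -396.3, 53.5]
tri bluejoint [464.0, -364.7, 54.8]
tri shank end [511.3, -180.8, 54.6]
tray rim side [[427.0, -201.3, 45.0], [570.6, -223.9, 45.0], [554.7, -316.6, 45.0], [409.5, -293.5, 45.0]]
tray rim scene [[415.5, -289.4, 45.0], [425.2, -192.0, 45.0], [566.3, -208.5, 45.0], [556.1, -313.4, 45.0]]
head side bottom [[691.1, -126.4, 212.0]]
head scene bottom [[699.4, -116.1, 212.0]]
head ring side [692.5, -118.0, 206.2]
spanner [[364.8, -149.8, 5.0], [406.0, -34.7, 5.0], [433.3, -42.0, 5.0]]
lens [[466.0, 29.8, 12.0]]
oil [[360.4, 62.8, 68.0]]
```

```bash
cat >> h.py <<'E'
import json,os
def barR(yaw,pitch,lean_roll=0):
    # bar frame: x along b, pitch>0 = tip up
    return R.from_euler('zy',[yaw,-pitch],degrees=True)   # extrinsic-int below
def bar_rot(yaw,pitch):
    y,p=np.radians([yaw,pitch])
    x=np.array([np.cos(y)*np.cos(p),np.sin(y)*np.cos(p),np.sin(p)])
    yy=np.array([-np.sin(y),np.cos(y),0]); return np.c_[x,yy,np.cross(x,yy)]
LEAN=30
def tool_rot(Rb,lean=LEAN):
    b=Rb[:,0];n=-Rb[:,1];up=Rb[:,2];l=np.radians(lean)
    a=-np.cos(l)*up+np.sin(l)*n
    return np.c_[b,np.cross(a,b),a]
def tcp_for(hold,Rb,back=0,depth=.019,lean=LEAN):
    T=tool_rot(Rb,lean); return hold+T[:,2]*(depth-back),T
def getcmd():
    if os.path.exists("cmd.json"):
        d=json.load(open("cmd.json"));return np.array(d["p"]),np.array(d["R"])
    o=bot.get_obs();return o["ee_pos"],R.from_euler('xyz',o["tcp_rot"],degrees=True).as_matrix()
def setcmd(p,Rm): json.dump({"p":list(map(float,p)),"R":np.array(Rm).tolist()},open("cmd.json","w"))
def advance(row):
    p,Rm=getcmd();row=np.array(row)
    setcmd(p+row[:3]*.03,R.from_rotvec(row[3:6]*6,degrees=True).as_matrix()@Rm)
def delta(p,T,p0=None,R0=None):
    if p0 is None:p0,R0=getcmd()
    w=R.from_matrix(T@R0.T).as_rotvec(degrees=True)
    return np.r_[(p-p0)/.03,w/6]
E
python3 - <<'E'
from h import *
hold=np.array([.469,-.348,.052]);Rb=bar_rot(76,0)
for back in (.09,.0):
    p,T=tcp_for(hold,Rb,back);print(p,np.round(delta(p,T),2).tolist())
E
```

```text
[ 0.4345545  -0.33941177  0.1134878 ] [9.11, 6.21, -2.61, -3.59, -3.79, 9.59]
[ 0.47821781 -0.35029826  0.03554552] [10.56, 5.85, -5.21, -3.59, -3.79, 9.59]
```

Call:
apply_moves(
  targets=[0.9,0.6,-0.1,-0.36,-0.38,0.96,1,1.8,1.2,-0.2,-0.72,-0.76,1.92,1,2.7,1.8,-0.3,-1.08,-1.14,2.88,1,3.6,2.5,-0.4,-1.44,-1.52,3.84,1,4.5,3.1,-0.5,-1.8,-1.9,4.8,1],
  newtons=60,
)

```text
time: 3.75
ee_pos: [0.2974, -0.4317, 0.177]
tcp_rot: [164.8, -4.0, 46.8]
wrist_force: [0.7, -0.3, 0.7]
opening: 0.0857
```

```bash
python3 - <<'E'
from h import *
import numpy as np
# base cmd = start pose
p0=np.array([.16132,-.52558,.19125]);R0=R.from_euler('xyz',[-180,0,17.064],degrees=True).as_matrix()
setcmd(p0,R0);advance([4.5,3.1,-0.5,-1.8,-1.9,4.8])
p,Rm=getcmd();o=bot.get_obs();print(p,o["ee_pos"],R.from_matrix(Rm).as_euler('xyz',degrees=True),o["tcp_rot"])
hold=np.array([.469,-.348,.052]);Rb=bar_rot(76,0)
p,T=tcp_for(hold,Rb,.09);print(p,np.round(delta(p,T),2).tolist())
E
```

```text
[ 0.29632 -0.43258  0.17625] [ 0.29738134 -0.43168796  0.1769565 ] [164.96722861  -3.97404737  46.56788878] [164.81198735  -3.97053071  46.8209217 ]
[ 0.4345545  -0.33941177  0.1134878 ] [4.61, 3.11, -2.09, -1.79, -1.89, 4.79]
```

Call:
apply_moves(
  targets=[0.9,0.6,-0.4,-0.36,-0.38,0.96,1,1.8,1.2,-0.8,-0.72,-0.76,1.92,1,2.8,1.8,-1.2,-1.08,-1.14,2.88,1,3.7,2.5,-1.6,-1.44,-1.52,3.84,1,4.6,3.1,-2.1,-1.8,-1.9,4.8,1],
)

```text
time: 4.25
ee_pos: [0.4355, -0.3388, 0.1141]
tcp_rot: [149.8, 0.1, 76.3]
wrist_force: [-0.8, -0.5, -0.0]
opening: 0.0853
```

```bash
python3 - <<'E'
from h import *
advance([4.6,3.1,-2.1,-1.8,-1.9,4.8])
p,Rm=getcmd();o=bot.get_obs();print(p,o["ee_pos"],R.from_matrix(Rm).as_euler('xyz',degrees=True),o["tcp_rot"],o["q"])
W=load("wrist","pics/w1.png");S=load("side","pics/s1.png")
bx=np.array([-60,-25,0,165]);P=np.array([.4715,-.3385,.052])+bx[:,None]/1000*bar_rot(76,0)[:,0]
print(proj(W,P),proj(S,P))
E
```

```text
[ 0.43432 -0.33958  0.11325] [ 0.43549266 -0.33875032  0.11405668] [1.49937196e+02 1.02098421e-02 7.60703357e+01] [1.49764349e+02 1.12280771e-01 7.63186542e+01] [-47.25650334 -24.61662899 -30.55393338  58.11095748  16.08553285
  60.12423287]
[[252.63888647 240.06439151]
 [252.77119788 204.23587935]
 [252.87317963 176.89113096]
 [253.72595128 -42.81819332]] [[225.23275542 349.11550533]
 [228.19248325 334.69727081]
 [230.23937434 324.72792101]
 [242.46668248 265.20830258]]
```

View pics/w1.png

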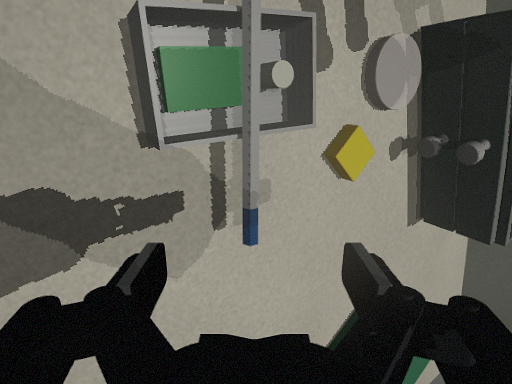

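View pics/s1.png

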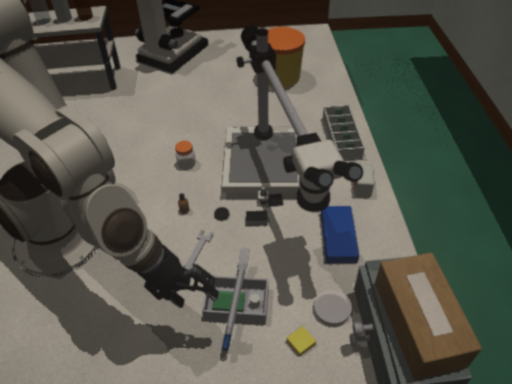

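Call:
apply_moves(
  targets=[0.35,-0.1,-0.65,0,0,0,1,0.7,-0.2,-1.3,0,0,0,1,1.05,-0.3,-1.95,0,0,0,1,1.4,-0.42,-2.6,0,0,0,1,1.4,-0.42,-2.6,0,0,0,1],
)

```text
time: 4.85
ee_pos: [0.4755, -0.3519, 0.0331]
tcp_rot: [150.2, -0.1, 76.0]
wrist_force: [-0.2, 0.4, -0.4]
opening: 0.0854
```

```bash
python3 - <<'E'
from h import *
advance([1.4,-.42,-2.6,0,0,0])
W=load("wrist","pics/w2.png")
E
```

```text
(no output)
```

View pics/w2.png

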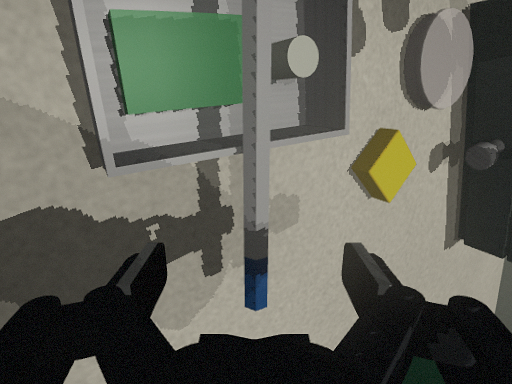

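Call:
apply_moves(
  targets=[0,0,0,0,0,0,0,0,0,0,0,0,0,0,0,0,0,0,0,0,0,0,0,0,0,0,0,0,0,0,0,0,0,0,0],
  newtons=100,
)

```text
time: 5.4
ee_pos: [0.4764, -0.3525, 0.0362]
tcp_rot: [149.9, 0.0, 76.1]
wrist_force: [0.5, -0.2, 0.4]
opening: 0.0122
```

```bash
python3 - <<'E'
from h import *
o=bot.get_obs();print(o["opening"],o["ee_pos"],o["tcp_rot"],o["wrist_force"],o["torque"],getcmd()[0])
W=load("wrist","pics/w3.png")
E
```

```text
0.012172058692077431 [ 0.47636161 -0.35252878  0.03623722] [1.49909417e+02 2.88047392e-02 7.60580985e+01] [ 0.48711655 -0.2011047   0.44156455] [ 0.09020069  0.4355534  -0.04442324] [ 0.47632 -0.35218  0.03525]
```

View pics/w3.png

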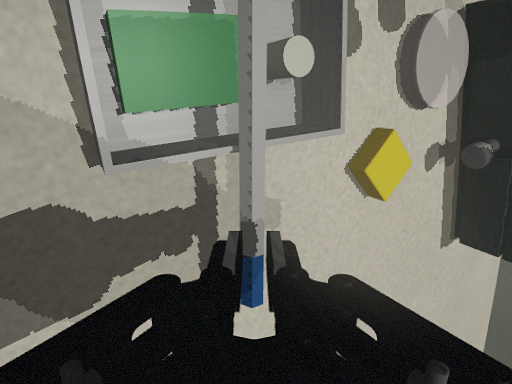

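Call:
apply_moves(
  targets=[0,0,0,0,0,0,0,0,0,0.3,0,0,0,0,0,0,0.8,0,0,0,0,0,0,1.4,0,0,0,0,0,0,2,0,0,0,0],
)

```text
time: 5.95
ee_pos: [0.4764, -0.3524, 0.0971]
tcp_rot: [149.9, 0.0, 76.1]
wrist_force: [0.6, 0.3, -0.4]
opening: -0.0001
```

```bash
python3 - <<'E'
from h import *
advance([0,0,2,0,0,0])
o=bot.get_obs();print(o["opening"],o["ee_pos"],o["tcp_rot"],o["wrist_force"],o["torque"],getcmd()[0])
W=load("wrist","pics/w4.png");S=load("side","pics/s4.png");C=load("scene","pics/c4.png")
a=cv2.imread("pics/s4.png");cv2.imwrite("pics/s4a.png",cv2.resize(a[180:360,140:340],None,fx=4,fy=3.3,interpolation=cv2.INTER_CUBIC))
E
```

```text
-9.210161419870324e-05 [ 0.47639003 -0.3523734   0.09708192] [1.49924918e+02 1.36893989e-02 7.60698994e+01] [ 0.57605787  0.28637896 -0.44413852] [ 0.12935536  0.41007399 -0.04002663] [ 0.47632 -0.35218  0.09525]
```

View pics/w4.png

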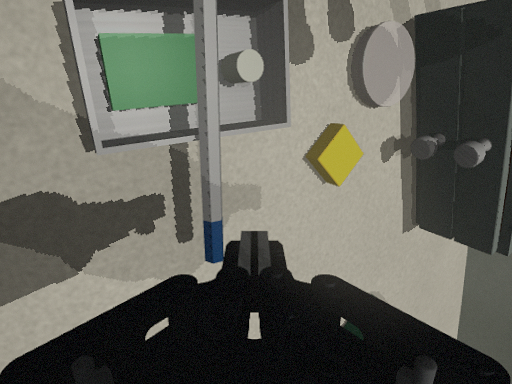

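View pics/s4.png

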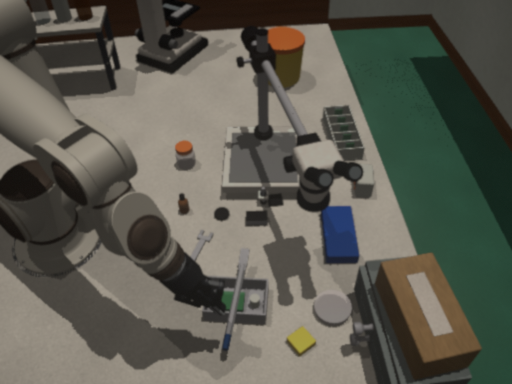

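View pics/c4.png

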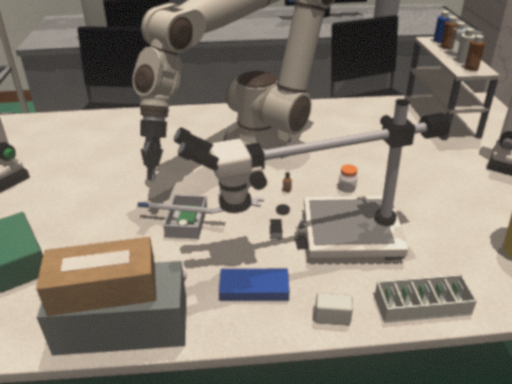

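```bash
python3 - <<'E'
from h import *
W=load("wrist")
p,T=getcmd();o=bot.get_obs()
Tm=R.from_euler('xyz',o["tcp_rot"],degrees=True).as_matrix()
print("cam in tool",(W["o"]-o["ee_pos"])@Tm, "view dir in tool",-W["R"][:,2]@Tm,"img right",W["R"][:,0]@Tm)
print(proj(W,o["ee_pos"]),proj(W,o["ee_pos"]-.019*Tm[:,2]))
import copy
S=load("side")
# wrist cams at the earlier poses: shift of origin by move
def cam(d):
    c=copy.deepcopy(W); c["o"]=W["o"]+np.array(d)-o["ee_pos"]; return c
W1=cam([.4355,-.3388,.1141]);W2=cam([.4755,-.3519,.0331]);W3=cam([.4764,-.3525,.0362])
for nm,pts in (("tail",[(W,(214,262)),(W1,(250.5,245)),(W2,(256,309)),(W3,(252,306))]),("blue",[(W,(212,221)),(W1,(250.5,208)),(W2,(256,257)),(W3,(252,255))])):
    Q=tri(*pts);print(nm,Q*1000,[np.round(proj(c,Q)[0]-px,1).tolist() for c,px in pts])
    Q=tri(pts[0],pts[1],(S,(225.2,348.7) if nm=="tail" else (227.3,335)));print(nm,Q*1000)
E
```

```text
cam in tool [ 0.0737356   0.0007617  -0.18297631] view dir in tool [-0.29209473  0.00185583  0.95638759] img right [-6.30444326e-04  9.99997526e-01 -2.13300202e-03]
[[252.19925374 216.54739981]] [[252.09532789 228.62840642]]
tail [ 451.99168933 -397.26210458   58.36724752] [[-0.1, 0.7], [-0.1, -0.4], [0.1, -0.3], [0.1, -0.1]]
tail [ 454.34014552 -398.576406     55.93261727]
blue [ 461.20443201 -363.95361182   56.6960776 ] [[0.2, -0.1], [-0.3, -0.1], [0.1, 0.3], [-0.0, -0.1]]
blue [ 462.48453943 -365.02036171   54.64325504]
```

```bash
python3 - <<'E'
from h import *
S=load("side");C=load("scene")
o=bot.get_obs();Tm=R.from_euler('xyz',o["tcp_rot"],degrees=True).as_matrix()
for k in (0,-.019,-.045,-.1): print(k,proj(S,o["ee_pos"]+k*Tm[:,2]),proj(C,o["ee_pos"]+k*Tm[:,2]))
c=cv2.imread("pics/c4.png");cv2.imwrite("pics/c4a.png",cv2.resize(c[100:240,100:240],None,fx=4,fy=4,interpolation=cv2.INTER_CUBIC))
c=cv2.imread("pics/s4.png");cv2.imwrite("pics/s4a.png",cv2.resize(c[250:360,150:290],None,fx=5,fy=5,interpolation=cv2.INTER_CUBIC))
E
```

```text
0 [[231.39650034 320.99414919]] [[150.65036009 196.03853873]]
-0.019 [[226.65149301 316.84673952]] [[150.96311429 189.51523238]]
-0.045 [[219.99166171 311.01769899]] [[151.39600879 180.55988883]]
-0.1 [[205.23718594 298.07074153]] [[152.33048649 161.51008766]]
```

View pics/c4a.png

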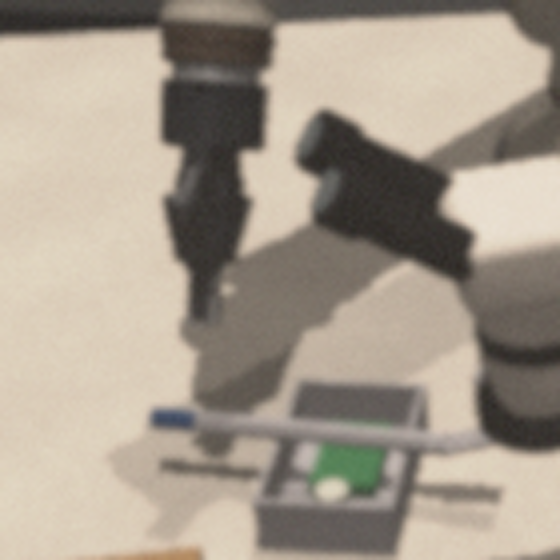

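View pics/s4a.png

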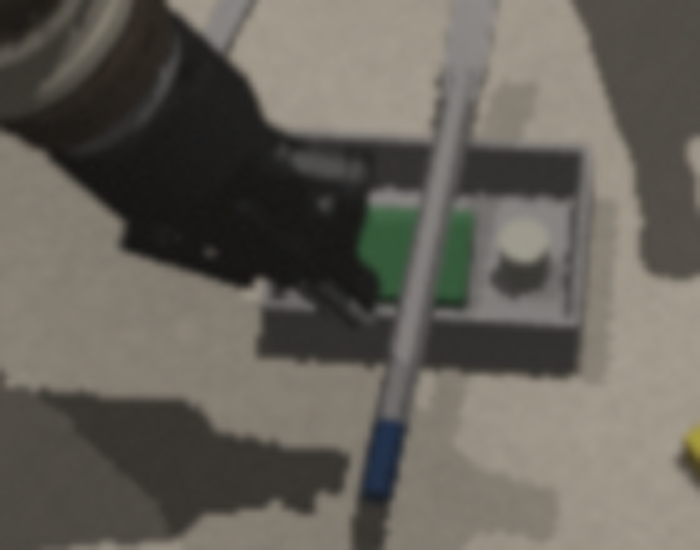

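Call:
apply_moves(
  targets=[-0.15,0.03,-0.4,0,0,0,1,-0.35,0.07,-0.9,0,0,0,1,-0.35,0.07,-1.5,0,0,0,1,-0.35,0.07,-1.5,0,0,0,1,-0.35,0.07,-1.5,0,0,0,1],
)

```text
time: 6.8
ee_pos: [0.4654, -0.3499, 0.0499]
tcp_rot: [150.0, -0.0, 76.1]
wrist_force: [0.0, -0.3, -0.0]
opening: 0.0726
```

Call:
apply_moves(
  targets=[0.25,-0.06,-0.43,0,0,0,1,0.5,-0.12,-0.86,0,0,0,1,0.75,-0.18,-1.3,0,0,0,1,0.97,-0.24,-1.73,0,0,0,1,0.97,-0.24,-1.73,0,0,0,1],
)

```text
time: 7.3
ee_pos: [0.4949, -0.357, -0.0023]
tcp_rot: [150.0, -0.0, 76.1]
wrist_force: [0.2, 0.1, -0.3]
opening: 0.0857
```

```bash
python3 - <<'E'
from h import *
advance([-.35,.07,-1.5,0,0,0]);advance([.97,-.24,-1.73,0,0,0])
o=bot.get_obs();print(o["opening"],o["ee_pos"],o["tcp_rot"],o["wrist_force"],o["torque"],getcmd()[0])
W=load("wrist","pics/w5.png");C=load("scene","pics/c5.png")
c=cv2.imread("pics/c5.png");cv2.imwrite("pics/c5a.png",cv2.resize(c[100:240,100:240],None,fx=4,fy=4,interpolation=cv2.INTER_CUBIC))
E
```

```text
0.08566313125053938 [ 0.49493545 -0.35703824 -0.00229911] [ 1.50027617e+02 -4.18267430e-02  7.60964675e+01] [ 0.19931162  0.14255469 -0.2750204 ] [ 0.1594183   0.46995864 -0.01902873] [ 0.49492 -0.35728 -0.00165]
```

View pics/w5.png

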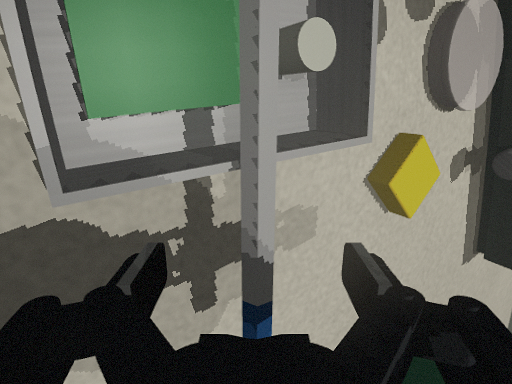

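View pics/c5a.png

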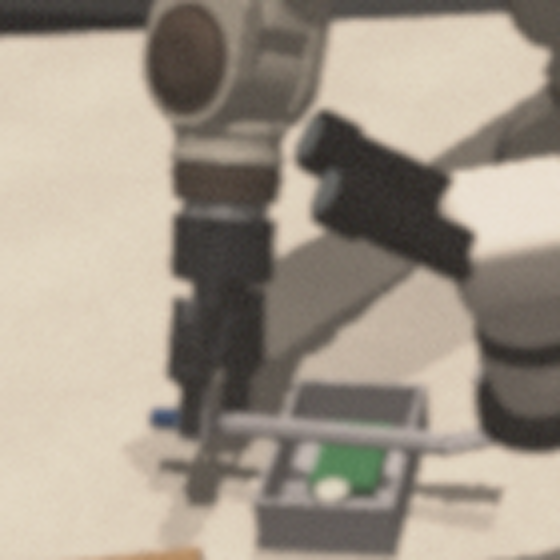

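Call:
apply_moves(
  targets=[0,0,0,0,0,0,0,0,0,0,0,0,0,0,0,0,0,0,0,0,0,0,0,0,0,0,0,0,0,0,0,0,0,0,0],
  newtons=120,
)

```text
time: 7.9
ee_pos: [0.4951, -0.3576, -0.0007]
tcp_rot: [149.9, 0.0, 76.1]
wrist_force: [4.8, -1.4, 2.3]
opening: 0.0128
```

Call:
apply_moves(
  targets=[0,0,0,0,0,0,0,0,0,0,0,0,0,0,0,0,0,0,0,0,0],
)

```text
time: 8.2
ee_pos: [0.4953, -0.3577, -0.0006]
tcp_rot: [149.9, 0.0, 76.1]
wrist_force: [1.5, -0.1, 3.1]
opening: 0.011
```

```bash
python3 - <<'E'
from h import *
o=bot.get_obs();print(o["opening"],o["ee_pos"],o["tcp_rot"],o["wrist_force"],o["torque"],getcmd()[0])
W=load("wrist","pics/w6.png")
E
```

```text
0.011008135145485326 [ 0.49533777 -0.35771687 -0.00056402] [1.49883278e+02 2.66211596e-02 7.60732405e+01] [ 1.46762155 -0.13007898  3.06082189] [ 0.12559729 -0.08516164 -0.05694564] [ 0.49492 -0.35728 -0.00165]
```

View pics/w6.png

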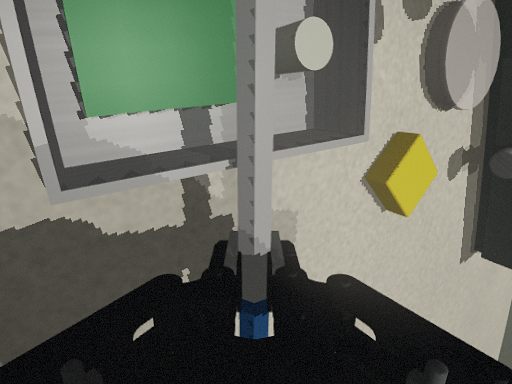

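Call:
apply_moves(
  targets=[0,0,0,0,0,0,0,0,0,0.2,0,0,0,0,0,0,0.5,0,0,0,0,0,0,1,0,0,0,0,0,0,1.5,0,0,0,0],
)

```text
time: 8.75
ee_pos: [0.4941, -0.357, 0.0435]
tcp_rot: [150.1, -0.0, 76.1]
wrist_force: [0.7, -0.5, -4.8]
opening: 0.0109
```

```bash
python3 - <<'E'
from h import *
advance([0,0,1.5,0,0,0])
o=bot.get_obs();print(o["opening"],o["ee_pos"],o["tcp_rot"],o["wrist_force"],o["torque"],getcmd()[0])
W=load("wrist","pics/w7.png");S=load("side","pics/s7.png");C=load("scene","pics/c7.png")
c=cv2.imread("pics/c7.png");c=cv2.resize(c[110:250,100:300],None,fx=4,fy=4,interpolation=cv2.INTER_CUBIC);cv2.imwrite("pics/c7a.png",c)
c=cv2.imread("pics/s7.png");c=cv2.resize(c[220:360,130:330],None,fx=4,fy=4,interpolation=cv2.INTER_CUBIC);cv2.imwrite("pics/s7a.png",c)
E
```

```text
0.010855235900376847 [ 0.4940652  -0.35695829  0.04345323] [ 1.50081771e+02 -3.06551996e-02  7.60574534e+01] [ 0.66960565 -0.4749847  -4.75825205] [-0.11057796  0.82079835 -0.0410935 ] [ 0.49492 -0.35728  0.04335]
```

View pics/w7.png

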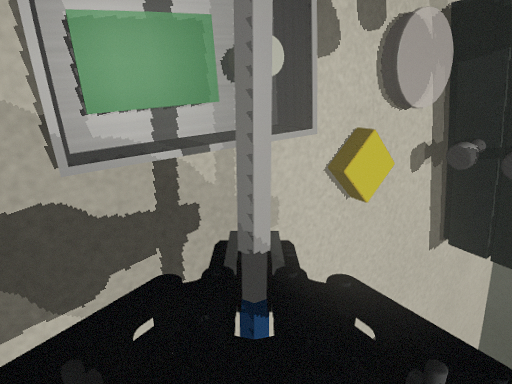

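View pics/c7a.png

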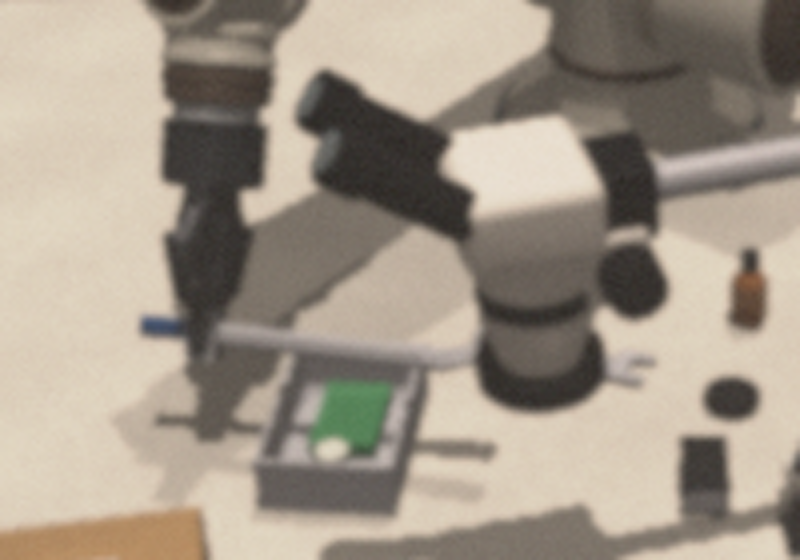

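View pics/s7a.png

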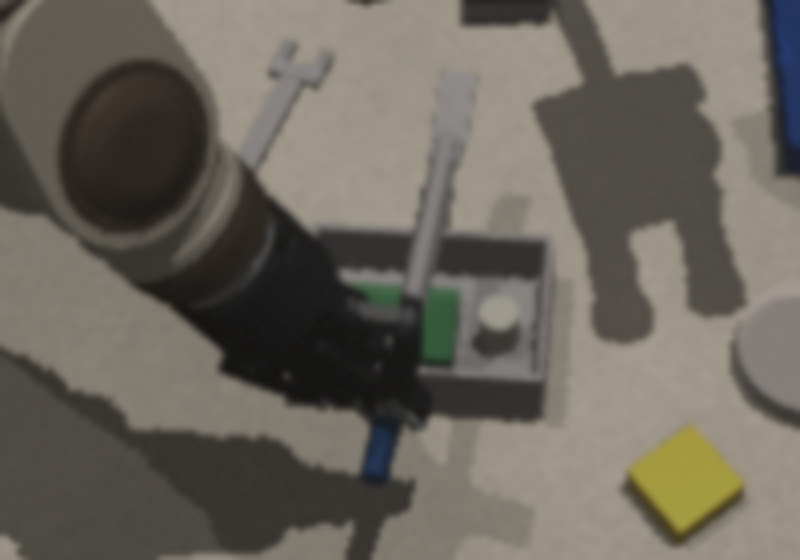

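```bash
python3 - <<'E'
from h import *
S=load("side");C=load("scene")
s=lambda p:np.array(p)/4+[130,220]
c=lambda p:np.array(p)/4+[100,110]
a=tri((S,s((375,477))),(C,c((143,325))));b=tri((S,s((446,150))),(C,c((425,356))))
print(a*1000,b*1000);d=b-a;print(np.linalg.norm(d),np.degrees(np.arctan2(d[1],d[0])),np.degrees(np.arcsin(d[2]/np.linalg.norm(d))))
o=bot.get_obs();T=R.from_euler('xyz',o["tcp_rot"],degrees=True).as_matrix()
h=o["ee_pos"]-.061*T[:,2];print("grasp pt",h*1000)
print("along from tail to grasp",(h-a)@d/np.linalg.norm(d))
for pitch in (0,-2,-4,-6):
  Rb=bar_rot(76,pitch);P=np.array([[-.05,0,0],[.155,0,0],[.155,0,.007],[.2,0,.015]])@Rb.T+h
  print(pitch,np.round((proj(S,P)-[130,220])*4).tolist(),np.round((proj(C,P)-[100,110])*4).tolist())
E
```

```text
[ 457.03089608 -396.24087372  100.84133687] [ 511.12470366 -190.14565451   99.38093855]
0.2130809990665616 75.29330537888107 -0.39269252399602844
grasp pt [ 464.75838179 -349.72315299   95.48796421]
along from tail to grasp 0.04699108355950724
0 [[367.0, 485.0], [434.0, 170.0], [434.0, 163.0], [446.0, 95.0]] [[141.0, 328.0], [414.0, 352.0], [413.0, 344.0], [475.0, 340.0]]
-2 [[367.0, 483.0], [435.0, 175.0], [434.0, 168.0], [446.0, 102.0]] [[141.0, 326.0], [415.0, 358.0], [414.0, 350.0], [476.0, 348.0]]
-4 [[367.0, 482.0], [435.0, 181.0], [434.0, 174.0], [447.0, 108.0]] [[141.0, 324.0], [415.0, 364.0], [415.0, 356.0], [476.0, 356.0]]
-6 [[367.0, 480.0], [435.0, 186.0], [435.0, 179.0], [447.0, 115.0]] [[141.0, 322.0], [415.0, 370.0], [415.0, 362.0], [477.0, 364.0]]
```

```bash
cat >> h.py <<'E'
BIAS=np.array([.004,-.001,.005]); HX=-.012; DEP=.061
def barpose(F,yaw,h,th,g):
    """bar with tip at horiz dist h from F(fulcrum edge pt), pitch down th, clearance g above F. returns hold, Rb, tip"""
    Rb=bar_rot(yaw,-th);t=np.radians(th)
    dx=(h-(.022+g)*np.sin(t))/np.cos(t)
    xf=.207-dx
    org=np.array(F)-Rb@np.array([xf,0,-.007-g])
    return org+Rb[:,0]*HX,Rb,org+Rb@np.array([.207,0,.015])
def tcp_of(hold,Rb):
    T=tool_rot(Rb);return hold-BIAS+DEP*T[:,2],T
E
python3 - <<'E'
from h import *
F=[.562,.016,.026]
prev=getcmd()
for n,yaw,h,th,g in (("W0",100.4,.045,26,.03),("W1",100.4,.06,26,.004),("W2",100.4,.076,25,.002),("W3",100.4,.093,20.5,.001)):
    hold,Rb,tip=barpose(F,yaw,h,th,g);p,T=tcp_of(hold,Rb)
    print(n,"hold",np.round(hold*1000),"tip",np.round(tip*1000,1),"tcp",np.round(p*1000),np.round(delta(p,T,*prev),2).tolist());prev=(p,T)
E
```

```text
W0 hold [ 591. -140.  144.] tip [553.9  60.3  61.9] tcp [ 621. -156.   92.] [4.2, 6.71, 1.62, -4.36, 0.14, 3.98]
W1 hold [ 588. -125.  108.] tip [551.2  75.   25.7] tcp [ 618. -141.   56.] [-0.09, 0.49, -1.21, 0.0, 0.0, 0.0]
W2 hold [ 585. -111.   96.] tip [548.3  90.8  17. ] tcp [ 615. -126.   43.] [-0.09, 0.51, -0.42, 0.16, 0.03, 0.0]
W3 hold [583. -99.  78.] tip [545.2 107.5  15.8] tcp [ 613. -111.   24.] [-0.09, 0.5, -0.64, 0.74, 0.14, 0.0]
```

Call:
apply_moves(
  targets=[0.2,0.3,0.5,-0.3,0,0.3,0,0.7,1.1,1.0,-0.8,0.03,0.7,0,1.2,1.9,1.3,-1.3,0.05,1.2,0,1.7,2.7,1.5,-1.8,0.06,1.6,0,2.1,3.4,1.6,-2.2,0.07,2,0],
)

```text
time: 9.5
ee_pos: [0.5587, -0.2536, 0.0929]
tcp_rot: [148.5, 13.3, 88.2]
wrist_force: [0.7, -0.7, -4.7]
opening: 0.011
```

```bash
python3 - <<'E'
from h import *
advance([2.1, 3.4, 1.6, -2.2, 0.07, 2])
F=[.562,.016,.026]
o=bot.get_obs();print(o["ee_pos"],getcmd()[0],o["q"].round(),o["opening"])
hold,Rb,tip=barpose(F,100.4,.045,26,.03);p,T=tcp_of(hold,Rb);print(np.round(delta(p,T),2))
E
```

```text
[ 0.55873481 -0.25362049  0.09286553] [ 0.55792 -0.25528  0.09135] [-25. -23. -34.  45.   2.  63.] 0.011038997812375287
[ 2.1   3.31  0.02 -2.16  0.08  1.98]
```

Call:
apply_moves(
  targets=[0.4,0.7,0,-0.4,0.02,0.4,0,0.9,1.4,0,-0.9,0.03,0.8,0,1.4,2.1,0,-1.4,0.05,1.3,0,1.8,2.8,0,-1.8,0.07,1.7,0,2.1,3.3,0,-2.16,0.08,2,0],
)

```text
time: 10.0
ee_pos: [0.6213, -0.1542, 0.0917]
tcp_rot: [150.1, 26.1, 100.8]
wrist_force: [1.0, -0.7, -3.5]
opening: 0.0112
```

```bash
python3 - <<'E'
from h import *
advance([2.1, 3.3, 0, -2.16, 0.08, 2])
o=bot.get_obs();print(o["ee_pos"],getcmd()[0],o["q"].round(),o["opening"],o["tcp_rot"],R.from_matrix(getcmd()[1]).as_euler('xyz',degrees=True))
for n in ("side","scene","wrist"):load(n,f"pics/{n}8.png")
c=cv2.imread("pics/scene8.png");c=cv2.resize(c[150:280,200:360],None,fx=5,fy=4.6,interpolation=cv2.INTER_CUBIC);cv2.imwrite("pics/scene8a.png",c)
c=cv2.imread("pics/side8.png");c=cv2.resize(c[150:280,180:340],None,fx=5,fy=4.6,interpolation=cv2.INTER_CUBIC);cv2.imwrite("pics/side8a.png",c)
E
```

```text
[ 0.62128489 -0.15416883  0.0917431 ] [ 0.62092 -0.15628  0.09135] [ -8. -22. -36.  39. -11.  60.] 0.011183423138035898 [150.08709413  26.08044852 100.79429867] [150.03504863  25.98327637 100.52308334]
```

View pics/side8a.png

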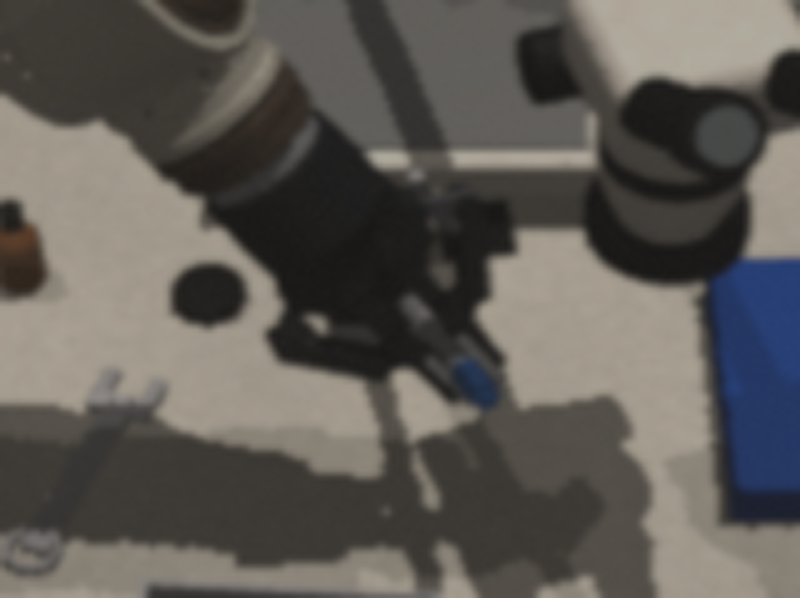

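View pics/scene8a.png

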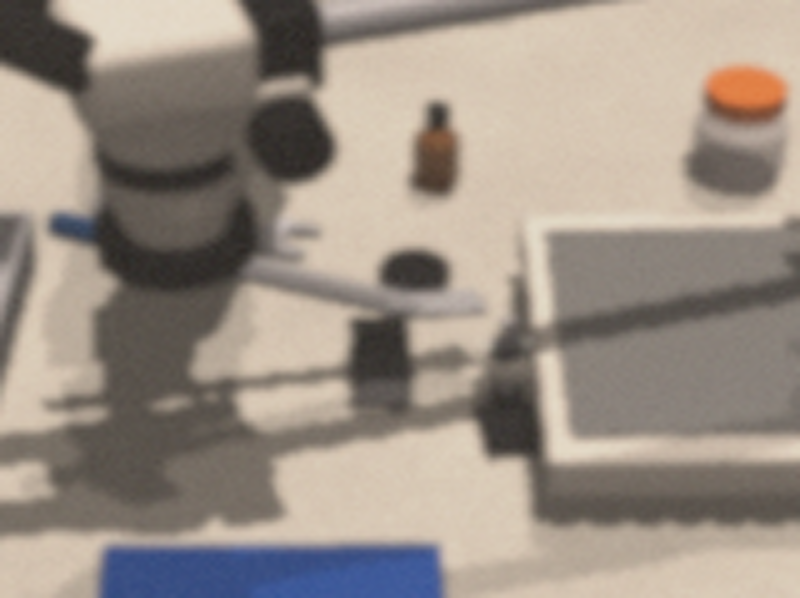

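View pics/wrist8.png

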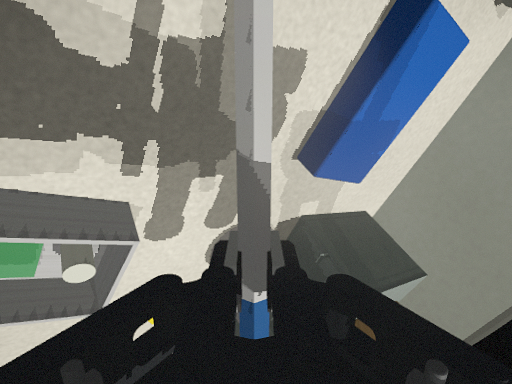

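```bash
python3 - <<'E'
from h import *
S=load("side");C=load("scene")
o=bot.get_obs();T=R.from_euler('xyz',o["tcp_rot"],degrees=True).as_matrix()
hold=o["ee_pos"]-DEP*T[:,2]+BIAS
b=T[:,0];a=T[:,2];
Rb=bar_rot(100.8,-26.1)
def pts(bias,hx,dp=0,dy=0):
    Rb=bar_rot(100.8+dy,-26.1+dp);org=o["ee_pos"]-DEP*T[:,2]+bias-Rb[:,0]*hx
    return np.array([[-.06,0,0],[.165,0,0],[.208,0,.015]])@Rb.T+org
obsC=np.array([[211,198.3],[279,215.2],[296.4,215.6]])
obsS=np.array([[180+485/5,150+395/4.6]])
for bias,hx,dp in ((BIAS,HX,0),(BIAS*0,HX,0),(BIAS,-.01,0),(BIAS,HX,1)):
    P=pts(bias,hx,dp);print(np.round(P[2]*1000),np.round(proj(C,P)-obsC,1).tolist(),np.round(proj(S,P[:1])-obsS,1).tolist())
E
```

```text
[552.  61.  61.] [[-2.7, -0.6], [1.6, -1.2], [-0.8, -2.9]] [[0.8, -0.2]]
[548.  62.  56.] [[-2.2, 0.0], [1.7, -0.7], [-0.8, -2.4]] [[-1.0, 0.9]]
[553.  59.  62.] [[-3.4, -0.7], [1.0, -1.4], [-1.4, -3.0]] [[1.0, 0.2]]
[552.  62.  65.] [[-2.8, -0.3], [2.1, -2.1], [-0.3, -4.0]] [[0.8, 0.1]]
```

Call:
apply_moves(
  targets=[-0.02,0.1,-0.3,0,0,0,0,-0.05,0.25,-0.6,0,0,0,0,-0.07,0.35,-0.9,0,0,0,0,-0.09,0.4,-1.1,0,0,0,0,-0.09,0.4,-1.1,0,0,0,0],
)

```text
time: 10.75
ee_pos: [0.6177, -0.144, 0.0574]
tcp_rot: [150.1, 25.9, 100.6]
wrist_force: [0.2, 2.3, -2.0]
opening: 0.0112
```

```bash
python3 - <<'E'
from h import *
advance([-0.09, 0.4, -1.1,0,0,0])
o=bot.get_obs();print(o["ee_pos"],getcmd()[0],o["wrist_force"],o["torque"])
load("scene","pics/scene9.png");load("side","pics/side9.png")
c=cv2.imread("pics/scene9.png");c=cv2.resize(c[170:270,200:320],None,fx=6,fy=6,interpolation=cv2.INTER_CUBIC);cv2.imwrite("pics/scene9a.png",c)
c=cv2.imread("pics/side9.png");c=cv2.resize(c[150:280,180:340],None,fx=5,fy=4.6,interpolation=cv2.INTER_CUBIC);cv2.imwrite("pics/side9a.png",c)
E
```

```text
[ 0.61773124 -0.14395564  0.05740027] [ 0.61822 -0.14428  0.05835] [ 0.20777755  2.26805836 -2.04959238] [0.81761416 0.8396099  0.23836022]
```

View pics/scene9a.png

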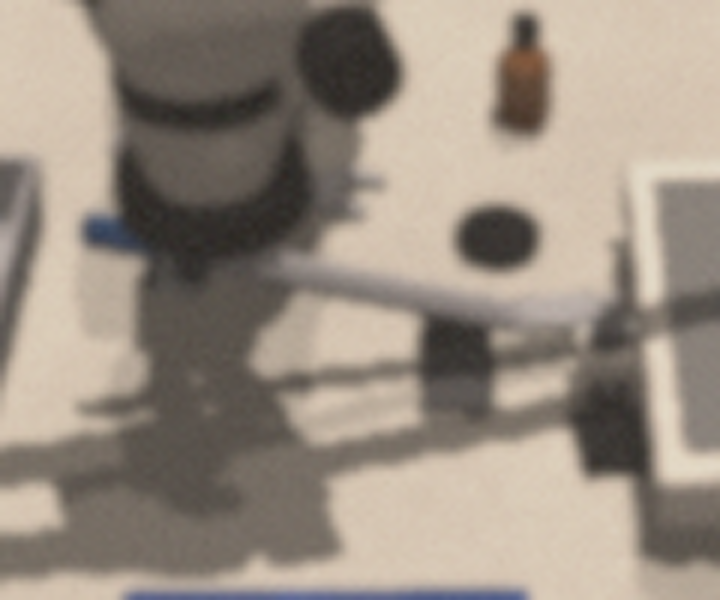

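View pics/side9a.png

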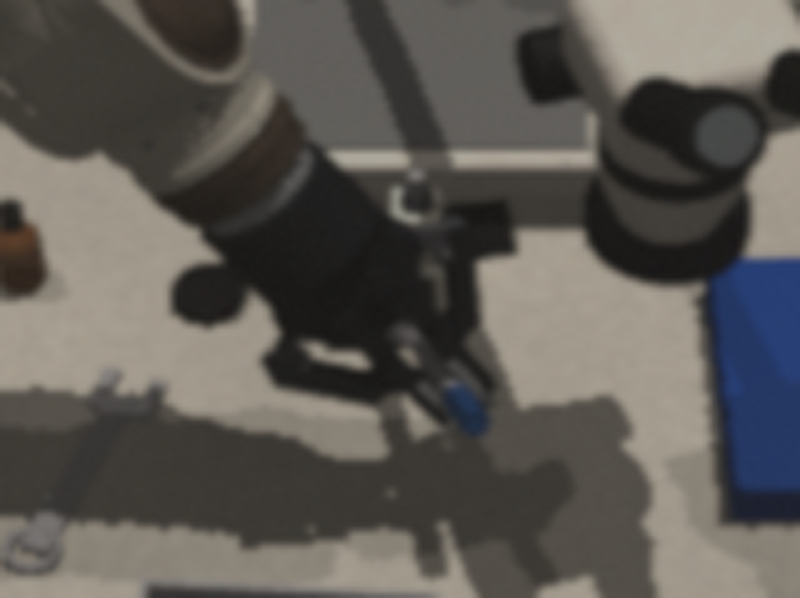

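```bash
python3 - <<'E'
from h import *
C=load("scene")
f=lambda P:np.round((proj(C,P)-[200,170])*6).tolist()
o=bot.get_obs();T=R.from_euler('xyz',o["tcp_rot"],degrees=True).as_matrix()
for dp,dy in ((0,0),(-2,0),(0,-4),(-2,-4)):
    Rb=bar_rot(100.6+dy,-25.9+dp);org=o["ee_pos"]-DEP*T[:,2]+BIAS-Rb[:,0]*HX
    P=np.array([[-.06,0,0],[.1,0,0],[.13,0,0],[.165,0,0],[.208,0,.015]])@Rb.T+org
    print(dp,dy,np.round(P[-3:]*1000).tolist(),f(P))
print("F",f([[.562,.016,.026],[.562,.016,.034]]),"block",f([[.536,.02,.026],[.594,.015,.026],[.591,-.0175,.026],[.532,-.0105,.026]]))
print("pry",f([[.548,.092,.024]]))
print(onz(C,[[200+597/6,170+305/6]],.02),onz(C,[[200+597/6,170+305/6]],.03))
E
```

```text
0 0 [[565.0, -3.0, 50.0], [559.0, 28.0, 34.0], [551.0, 73.0, 29.0]] [[81.0, 221.0], [390.0, 288.0], [445.0, 299.0], [507.0, 313.0], [595.0, 305.0]]
-2 0 [[565.0, -5.0, 45.0], [559.0, 26.0, 29.0], [551.0, 70.0, 22.0]] [[82.0, 218.0], [386.0, 294.0], [440.0, 307.0], [501.0, 323.0], [589.0, 317.0]]
0 -4 [[573.0, -1.0, 50.0], [570.0, 30.0, 34.0], [565.0, 75.0, 29.0]] [[80.0, 217.0], [394.0, 297.0], [450.0, 311.0], [513.0, 327.0], [604.0, 323.0]]
-2 -4 [[574.0, -4.0, 45.0], [570.0, 27.0, 29.0], [565.0, 72.0, 22.0]] [[81.0, 214.0], [390.0, 303.0], [445.0, 319.0], [507.0, 337.0], [598.0, 335.0]]
F [[482.0, 332.0], [482.0, 319.0]] block [[483.0, 298.0], [488.0, 375.0], [419.0, 375.0], [420.0, 296.0]]
pry [[633.0, 307.0]]
[[0.53991803 0.07576266 0.02      ]] [[0.55217981 0.07335373 0.03      ]]
```

```bash
python3 - <<'E'
from h import *
o=bot.get_obs();print(o["ee_pos"],o["wrist_force"],o["torque"],o["tcp_rot"])
E
```

```text
[ 0.61837193 -0.14436661  0.05904563] [-1.44084709  0.60155866 -3.43643339] [0.65120205 0.91920887 0.16268439] [150.02591507  25.97286506 100.53480951]
```

Call:
apply_moves(
  targets=[0,0.05,0,0,0,0,0,0,0.1,0,0,0,0,0],
)

```text
time: 11.1
ee_pos: [0.6185, -0.1417, 0.0595]
tcp_rot: [150.0, 26.0, 100.5]
wrist_force: [-0.7, 0.4, -3.1]
opening: 0.0111
```

```bash
python3 - <<'E'
from h import *
advance([0,0.1,0,0,0,0])
o=bot.get_obs();print(o["ee_pos"],getcmd()[0],o["wrist_force"],o["torque"],o["tcp_rot"])
E
```

```text
[ 0.61851507 -0.14173041  0.05947632] [ 0.61822 -0.14128  0.05835] [-0.68805136  0.44551301 -3.08588059] [0.33600338 0.87623222 0.04746807] [149.99436129  26.01404058 100.47519463]
```

```bash
python3 - <<'E'
from h import *
F=[.562,.016,.026]
for n,yaw,h,th,g in (("W2",100.4,.066,28,.003),("W2",100.4,.076,27,.003),("W3",100.4,.086,24,.002),("W4",100.4,.094,21.5,.001)):
    hold,Rb,tip=barpose(F,yaw,h,th,g);p,T=tcp_of(hold,Rb)
    print(n,"tip",np.round(tip*1000,1),np.round(delta(p,T),2).tolist())
E
```

```text
W2 tip [550.1  80.9  19.2] [-0.05, 0.24, -0.04, -0.33, -0.07, -0.02]
W2 tip [548.3  90.8  15.3] [-0.11, 0.54, -0.3, -0.17, -0.04, -0.02]
W3 tip [546.5 100.6  14. ] [-0.15, 0.82, -0.74, 0.33, 0.05, -0.02]
W4 tip [545.  108.5  13.7] [-0.2, 1.05, -1.08, 0.74, 0.13, -0.02]
```

Go to the second waypoint (tip at the edge) and look.

Call:
apply_moves(
  targets=[-0.02,0.12,-0.02,-0.16,-0.03,0,0,-0.05,0.24,-0.04,-0.33,-0.07,0,0,-0.08,0.38,-0.17,-0.25,-0.05,0,0,-0.1,0.5,-0.3,-0.17,-0.04,0,0,-0.1,0.5,-0.3,-0.17,-0.04,0,0],
)

```text
time: 11.6
ee_pos: [0.615, -0.1254, 0.049]
tcp_rot: [150.0, 26.9, 100.6]
wrist_force: [-0.7, 2.3, -1.7]
opening: 0.0109
```

```bash
python3 - <<'E'
from h import *
advance([-0.1, 0.5, -0.3, -0.17, -0.04, 0])
o=bot.get_obs();print(o["ee_pos"],getcmd()[0],o["wrist_force"],o["torque"],o["tcp_rot"],R.from_matrix(getcmd()[1]).as_euler('xyz',degrees=True))
C=load("scene","pics/scene10.png")
f=lambda P:np.round((proj(C,P)-[200,170])*6).tolist()
T=R.from_euler('xyz',o["tcp_rot"],degrees=True).as_matrix()
Rb=bar_rot(o["tcp_rot"][2],-o["tcp_rot"][1]);org=o["ee_pos"]-DEP*T[:,2]+BIAS-Rb[:,0]*HX
P=np.array([[-.06,0,0],[.1,0,0],[.13,0,0],[.165,0,0],[.208,0,.015]])@Rb.T+org
print(np.round(P[-3:]*1000).tolist(),f(P))
c=cv2.imread("pics/scene10.png");c=cv2.resize(c[170:270,200:320],None,fx=6,fy=6,interpolation=cv2.INTER_CUBIC);cv2.imwrite("pics/scene10a.png",c)
E
```

```text
[ 0.61501291 -0.12540462  0.0489696 ] [ 0.61522 -0.12628  0.04935] [-0.6947096   2.33577365 -1.70096079] [1.17770782 0.56971721 0.15834594] [150.02006265  26.92433906 100.59531279] [149.97928053  27.02994228 100.49819294]
[[561.0, 16.0, 37.0], [556.0, 47.0, 21.0], [547.0, 91.0, 15.0]] [[127.0, 231.0], [429.0, 301.0], [482.0, 313.0], [543.0, 328.0], [630.0, 321.0]]
```

View pics/scene10a.png

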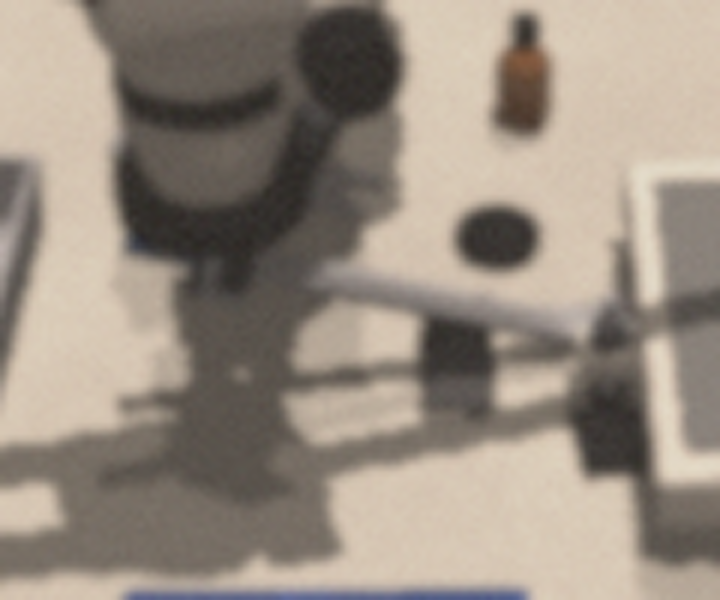

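Call:
apply_moves(
  targets=[-0.02,0.16,-0.22,0.25,0.04,0,0,-0.05,0.32,-0.44,0.5,0.09,0,0,-0.07,0.44,-0.6,0.7,0.13,0,0,-0.1,0.55,-0.75,0.9,0.17,0,0,-0.1,0.55,-0.75,0.9,0.17,0,0],
)

```text
time: 12.15
ee_pos: [0.6121, -0.1097, 0.0268]
tcp_rot: [150.0, 21.4, 100.5]
wrist_force: [1.0, 3.5, 0.1]
opening: 0.0109
```

```bash
cat >> h.py <<'E'
def rep(save=None):
    o=bot.get_obs();p,Rm=getcmd()
    print("t",o["time"],"ee",o["ee_pos"].round(4),"cmd",p.round(4),"F",o["wrist_force"].round(1),"M",o["torque"].round(2),"rot",o["tcp_rot"].round(1),R.from_matrix(Rm).as_euler('xyz',degrees=True).round(1),"op",round(o["opening"],4))
    T=R.from_euler('xyz',o["tcp_rot"],degrees=True).as_matrix()
    Rb=bar_rot(o["tcp_rot"][2],-o["tcp_rot"][1]);org=o["ee_pos"]-DEP*T[:,2]+BIAS-Rb[:,0]*HX
    P=np.array([[.13,0,-.007],[.165,0,0],[.207,0,.015]])@Rb.T+org
    print("barpts",np.round(P*1000).tolist())
def crop(n,k,x0,x1,y0,y1,f):
    c=load(n); I=c["img"][y0:y1,x0:x1,::-1]
    cv2.imwrite(f"pics/{n}{k}.png",cv2.resize(I,None,fx=f,fy=f,interpolation=cv2.INTER_CUBIC));return c
E
python3 - <<'E'
from h import *
advance([-0.1, 0.55, -0.75, 0.9, 0.17, 0])
rep();crop("scene",11,200,320,170,270,6);crop("side",11,200,330,140,240,6)
E
```

```text
t 12.15 ee [ 0.6121 -0.1097  0.0268] cmd [ 0.6122 -0.1098  0.0269] F [1.  3.5 0.1] M [1.04 0.38 0.2 ] rot [150.   21.4 100.5] [150.   21.5 100.5] op 0.0109
barpts [[559.0, 30.0, 23.0], [553.0, 65.0, 16.0], [544.0, 109.0, 15.0]]
```

View pics/scene11.png

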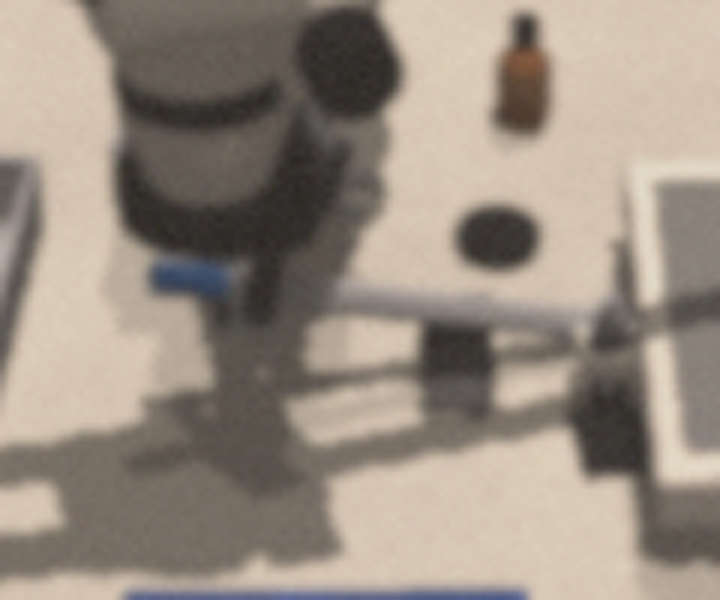

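View pics/side11.png

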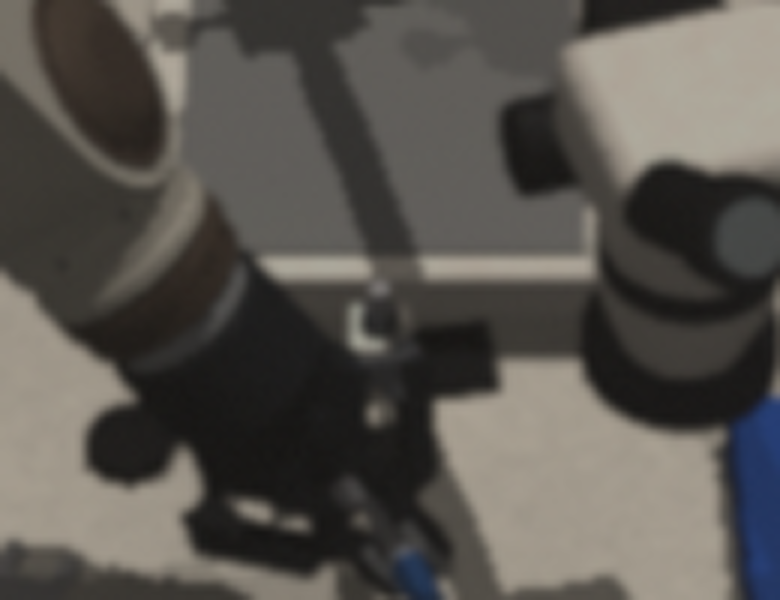

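```bash
cat >> h.py <<'E'
def piv(Qcam,dpitch,dyaw,p0=None,R0=None,shift=(0,0,0)):
    if p0 is None:p0,R0=getcmd()
    Q=np.array(Qcam)-BIAS
    b=R0[:,0]; lat=np.array([-b[1],b[0],0]);lat/=np.linalg.norm(lat)
    Rw=R.from_rotvec([0,0,dyaw],degrees=True)*R.from_rotvec(-lat*dpitch,degrees=True)
    M=Rw.as_matrix();p=Q+M@(p0-Q)+np.array(shift)
    return np.round(delta(p,M@R0,p0,R0),2).tolist()
E
python3 - <<'E'
from h import *
for d in (2,4,5,6,8,10): print(d,piv([.562,.017,.0275],d,0))
E
```

```text
2 [0.0, -0.0, -0.16, 0.33, 0.06, 0.0]
4 [-0.0, 0.0, -0.32, 0.66, 0.12, -0.0]
5 [-0.0, 0.0, -0.39, 0.82, 0.15, 0.0]
6 [-0.0, 0.01, -0.47, 0.98, 0.18, 0.0]
8 [-0.0, 0.02, -0.63, 1.31, 0.24, -0.0]
10 [-0.01, 0.04, -0.79, 1.64, 0.3, -0.0]
```

Call:
apply_moves(
  targets=[0,0,-0.08,0.16,0.03,0,0,0,0,-0.16,0.33,0.06,0,0,0,0,-0.24,0.5,0.09,0,0,0,0,-0.32,0.66,0.12,0,0,0,0,-0.39,0.82,0.15,0,0],
)

```text
time: 12.75
ee_pos: [0.6126, -0.109, 0.0158]
tcp_rot: [149.9, 16.4, 100.6]
wrist_force: [-4.8, 14.2, 7.4]
opening: 0.0107
```

```bash
python3 - <<'E'
from h import *
advance([0, 0, -0.39, 0.82, 0.15, 0])
rep()
for d in (1,2,3,4,5): print(d,piv([.562,.017,.0275],d,0))
E
```

```text
t 12.75 ee [ 0.6126 -0.109   0.0158] cmd [ 0.6122 -0.1098  0.0152] F [-4.8 14.2  7.4] M [2.23 0.55 1.25] rot [149.9  16.4 100.6] [150.   16.5 100.5] op 0.0107
barpts [[559.0, 31.0, 25.0], [553.0, 66.0, 22.0], [544.0, 110.0, 24.0]]
1 [-0.0, 0.0, -0.08, 0.16, 0.03, -0.0]
2 [-0.0, 0.01, -0.16, 0.33, 0.06, -0.0]
3 [-0.0, 0.02, -0.24, 0.49, 0.09, 0.0]
4 [-0.01, 0.03, -0.31, 0.66, 0.12, -0.0]
5 [-0.01, 0.04, -0.39, 0.82, 0.15, 0.0]
```

Call:
apply_moves(
  targets=[0,0,-0.08,0.16,0.03,0,0,0,0.01,-0.16,0.33,0.06,0,0,0,0.02,-0.24,0.5,0.09,0,0,0,0.03,-0.31,0.66,0.12,0,0,0,0.03,-0.31,0.66,0.12,0,0],
)

```text
time: 13.25
ee_pos: [0.614, -0.1066, 0.0091]
tcp_rot: [149.7, 12.3, 100.7]
wrist_force: [-13.4, 21.2, 19.8]
opening: 0.0109
```

```bash
python3 - <<'E'
from h import *
advance([0, 0.03, -0.31, 0.66, 0.12, 0])
rep();crop("scene",12,200,320,170,270,6);crop("side",12,200,330,140,240,6)
E
```

```text
t 13.25 ee [ 0.614  -0.1066  0.0091] cmd [ 0.6122 -0.1089  0.0059] F [-13.4  21.2  19.8] M [2.92 0.66 2.16] rot [149.7  12.3 100.7] [150.   12.5 100.5] op 0.0109
barpts [[560.0, 33.0, 28.0], [553.0, 68.0, 28.0], [545.0, 111.0, 34.0]]
```

View pics/scene12.png

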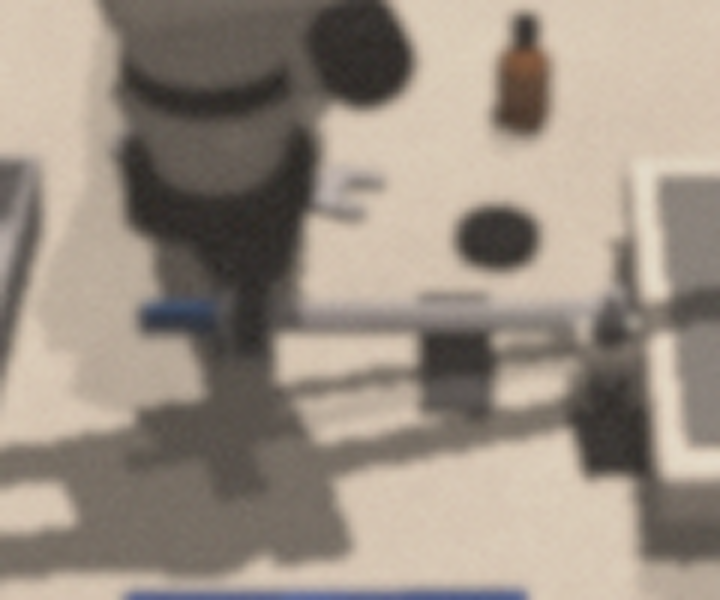

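View pics/side12.png

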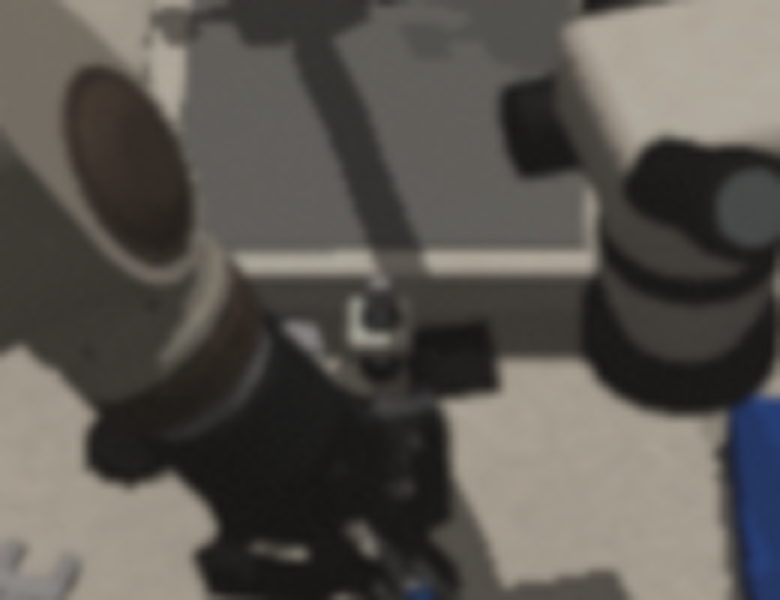

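```bash
python3 - <<'E'
from h import *
C=load("scene")
f=lambda P:np.round((proj(C,P)-[200,170])*6).tolist()
o=bot.get_obs();T=R.from_euler('xyz',o["tcp_rot"],degrees=True).as_matrix()
for dp in (0,-2,-4,-6):
    Rb=bar_rot(o["tcp_rot"][2],-o["tcp_rot"][1]+dp);org=o["ee_pos"]-DEP*T[:,2]+BIAS-bar_rot(o["tcp_rot"][2],-o["tcp_rot"][1])[:,0]*0-Rb[:,0]*HX
    P=np.array([[-.06,0,0],[-.025,0,0],[.1,0,0],[.13,0,0],[.165,0,0],[.208,0,.015]])@Rb.T+org
    print(dp,np.round(P[-1]*1000),f(P))
a=cv2.imread("pics/side11.png",0);b=cv2.imread("pics/side12.png",0)
for nm,(x0,x1,y0,y1) in dict(head=(600,780,20,420),edge=(450,590,200,300),ped=(250,420,290,390)).items():
    A=np.float32(a[y0:y1,x0:x1]);B=np.float32(b[y0:y1,x0:x1])
    print(nm,np.array(cv2.phaseCorrelate(A,B,cv2.createHanningWindow(A.shape[::-1],cv2.CV_32F))[0])/6)
E
```

```text
0 [545. 112.  33.] [[137.0, 314.0], [210.0, 314.0], [461.0, 312.0], [519.0, 311.0], [586.0, 311.0], [674.0, 285.0]]
-2 [545. 111.  26.] [[138.0, 311.0], [210.0, 313.0], [459.0, 318.0], [517.0, 320.0], [582.0, 321.0], [671.0, 298.0]]
-4 [546. 109.  18.] [[138.0, 308.0], [210.0, 312.0], [457.0, 325.0], [514.0, 328.0], [579.0, 331.0], [667.0, 311.0]]
-6 [546. 108.  11.] [[139.0, 305.0], [211.0, 311.0], [454.0, 331.0], [511.0, 336.0], [575.0, 341.0], [662.0, 323.0]]
head [ 0.05148183 -3.07554377]
edge [-0.02677714 -0.97737332]
ped [ 0.05283374 -1.01871502]
```

```bash
python3 - <<'E'
from h import *
for d in (1,2,3,4): print(d,piv([.562,.017,.0275],d,0))
E
```

```text
1 [-0.0, 0.01, -0.08, 0.16, 0.03, -0.0]
2 [-0.0, 0.02, -0.16, 0.33, 0.06, -0.0]
3 [-0.01, 0.03, -0.23, 0.49, 0.09, 0.0]
4 [-0.01, 0.05, -0.31, 0.66, 0.12, 0.0]
```

Call:
apply_moves(
  targets=[0,0.01,-0.08,0.16,0.03,0,0,0,0.02,-0.16,0.33,0.06,0,0,0,0.03,-0.24,0.5,0.09,0,0,0,0.04,-0.31,0.66,0.12,0,0,0,0.04,-0.31,0.66,0.12,0,0],
)

```text
time: 13.9
ee_pos: [0.6143, -0.105, 0.0003]
tcp_rot: [149.6, 8.2, 100.8]
wrist_force: [-12.2, 23.3, 21.7]
opening: 0.0111
```

```bash
python3 - <<'E'
from h import *
advance([0, 0.04, -0.31, 0.66, 0.12, 0])
rep();crop("scene",13,200,320,170,270,6);crop("side",13,200,330,140,240,6)
a=cv2.imread("pics/side11.png",0);b=cv2.imread("pics/side13.png",0)
for nm,(x0,x1,y0,y1) in dict(head=(600,780,20,420),edge=(450,590,200,300)).items():
    A=np.float32(a[y0:y1,x0:x1]);B=np.float32(b[y0:y1,x0:x1])
    print(nm,np.array(cv2.phaseCorrelate(A,B,cv2.createHanningWindow(A.shape[::-1],cv2.CV_32F))[0])/6)
E
```

```text
t 13.9 ee [ 6.143e-01 -1.050e-01  3.000e-04] cmd [ 0.6122 -0.1077 -0.0034] F [-12.2  23.3  21.7] M [3.44 0.54 2.55] rot [149.6   8.2 100.8] [150.    8.5 100.5] op 0.0111
barpts [[560.0, 33.0, 30.0], [554.0, 68.0, 32.0], [546.0, 111.0, 41.0]]
head [  1.88520488 -13.12017953]
edge [-0.01906974 -2.86189426]
```

View pics/scene13.png

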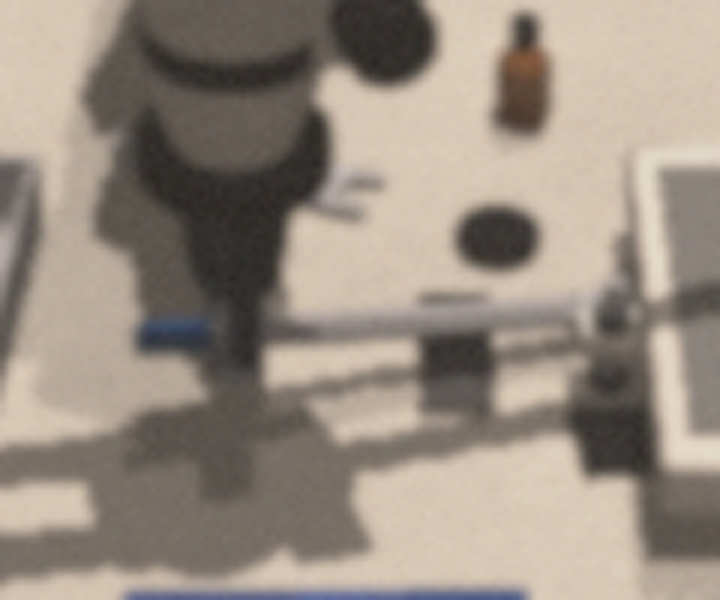

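View pics/side13.png

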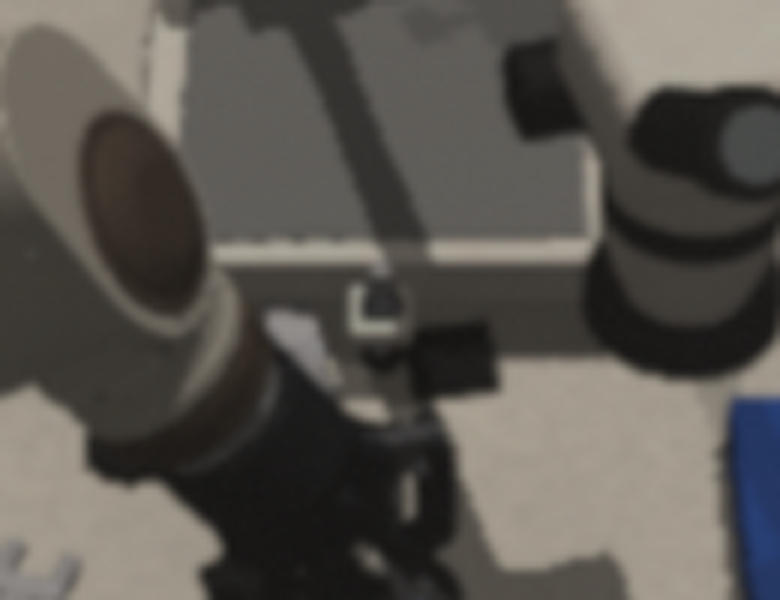

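```bash
python3 - <<'E'
from h import *
for d in (-1.5,-3,-4.5,-6,-8): print(d,piv([.561,.018,.0275],0,d))
E
```

```text
-1.5 [-0.11, -0.05, -0.0, -0.0, -0.0, -0.25]
-3 [-0.22, -0.09, -0.0, 0.0, 0.0, -0.5]
-4.5 [-0.34, -0.13, -0.0, -0.0, -0.0, -0.75]
-6 [-0.45, -0.17, -0.0, 0.0, -0.0, -1.0]
-8 [-0.61, -0.22, -0.0, -0.0, 0.0, -1.33]
```

Call:
apply_moves(
  targets=[-0.09,-0.04,0,0,0,-0.2,0,-0.18,-0.07,0,0,0,-0.4,0,-0.27,-0.1,0,0,0,-0.6,0,-0.36,-0.14,0,0,0,-0.8,0,-0.45,-0.17,0,0,0,-1,0],
)

```text
time: 14.5
ee_pos: [0.603, -0.11, 0.0023]
tcp_rot: [149.4, 8.3, 94.8]
wrist_force: [1.6, 22.2, 16.7]
opening: 0.011
```

```bash
python3 - <<'E'
from h import *
advance([-0.45, -0.17, 0,0,0,-1])
rep();crop("scene",14,200,320,170,270,6);crop("side",14,200,330,140,240,6)
E
```

```text
t 14.5 ee [ 0.603  -0.11    0.0023] cmd [ 0.5987 -0.1128 -0.0034] F [ 1.6 22.2 16.7] M [ 2.91 -1.41  2.99] rot [149.4   8.3  94.8] [150.    8.5  94.5] op 0.011
barpts [[564.0, 33.0, 32.0], [561.0, 68.0, 34.0], [557.0, 112.0, 42.0]]
```

View pics/side14.png

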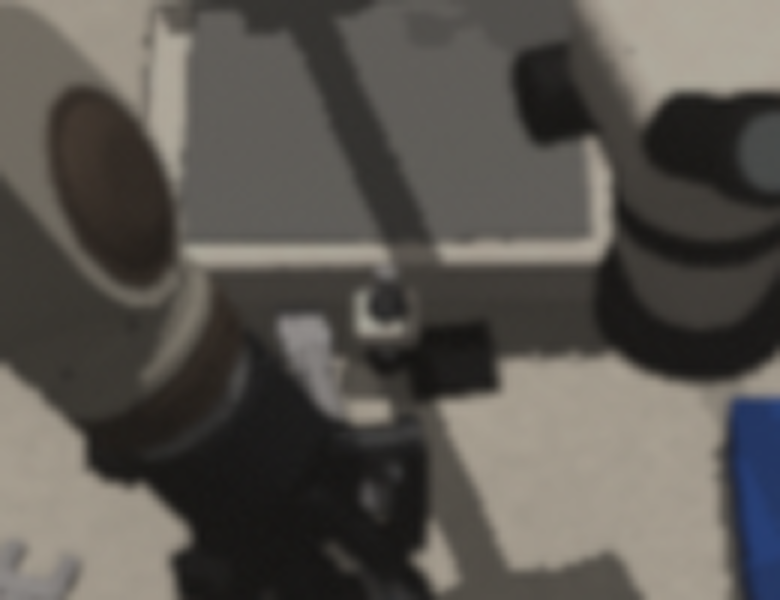

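View pics/scene14.png

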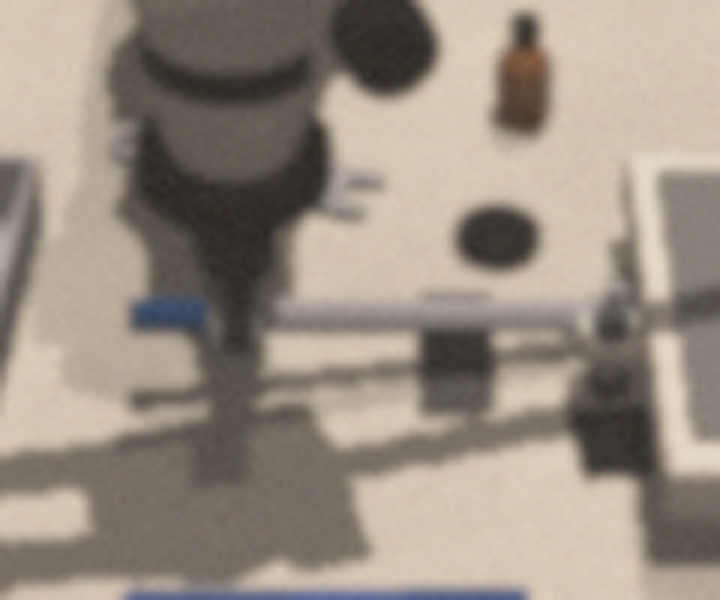

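Call:
apply_moves(
  targets=[-0.09,-0.03,0,0,0,-0.2,0,-0.18,-0.05,0,0,0,-0.4,0,-0.27,-0.08,0,0,0,-0.6,0,-0.36,-0.1,0,0,0,-0.8,0,-0.45,-0.12,0,0,0,-1,0],
)

```text
time: 15.1
ee_pos: [0.5899, -0.1141, 0.0026]
tcp_rot: [149.4, 8.3, 88.7]
wrist_force: [0.5, 21.0, 18.0]
opening: 0.0108
```

```bash
python3 - <<'E'
from h import *
advance([-0.45, -0.12, 0,0,0,-1])
rep();crop("scene",15,200,320,170,270,6);crop("side",15,200,330,140,240,6)
for u,v in ((13,14),(14,15)):
  a=cv2.imread(f"pics/side{u}.png",0);b=cv2.imread(f"pics/side{v}.png",0)
  for nm,(x0,x1,y0,y1) in dict(head=(600,780,20,380),lug=(340,425,260,350)).items():
    A=np.float32(a[y0:y1,x0:x1]);B=np.float32(b[y0:y1,x0:x1])
    print(u,nm,np.array(cv2.phaseCorrelate(A,B,cv2.createHanningWindow(A.shape[::-1],cv2.CV_32F))[0])/6)
E
```

```text
t 15.1 ee [ 0.5899 -0.1141  0.0026] cmd [ 0.5852 -0.1164 -0.0034] F [ 0.5 21.  18. ] M [ 2.16 -1.5   2.8 ] rot [149.4   8.3  88.7] [150.    8.5  88.5] op 0.0108
barpts [[566.0, 33.0, 32.0], [567.0, 68.0, 34.0], [568.0, 112.0, 43.0]]
13 head [2.9541727  0.98284208]
13 lug [-0.14340237  0.02724089]
14 head [4.00514734e+00 3.56478742e-03]
14 lug [1.00180344 0.04608018]
```

View pics/side15.png

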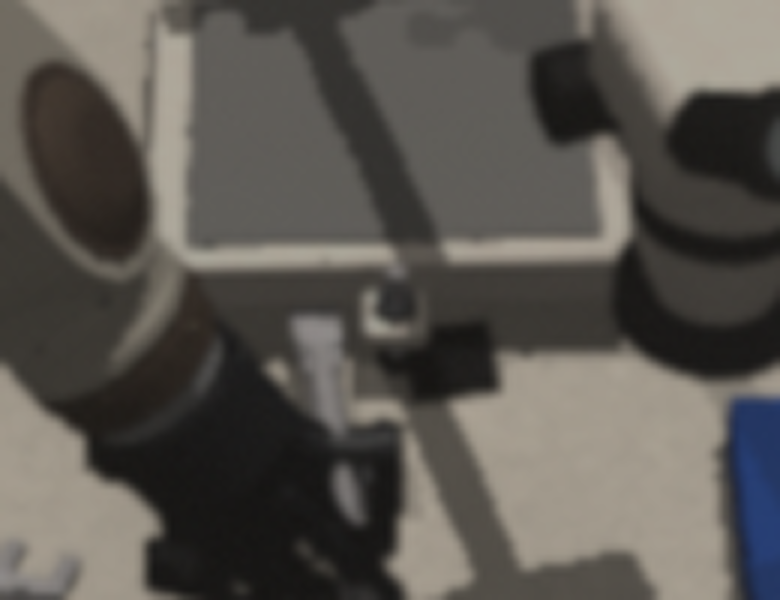

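View pics/scene15.png

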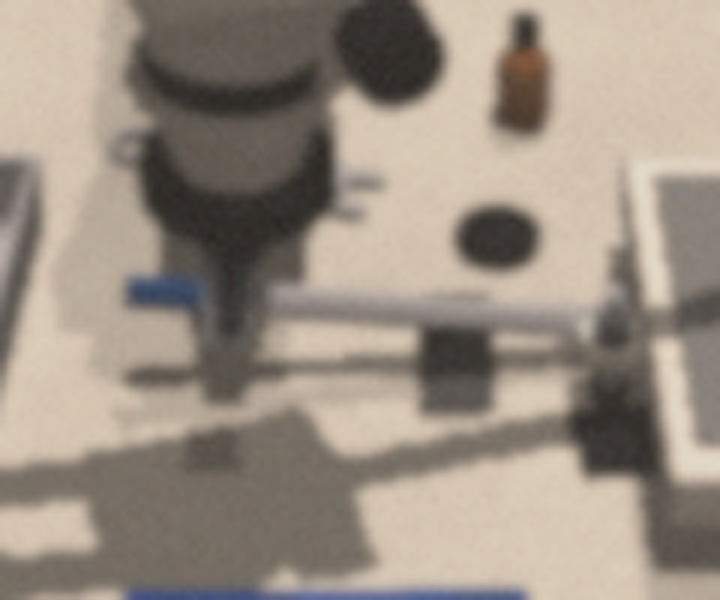

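```bash
python3 - <<'E'
from h import *
S=load("side");C=load("scene")
fs=lambda P:np.round((proj(S,P)-[200,140])*6).tolist()
fc=lambda P:np.round((proj(C,P)-[200,170])*6).tolist()
o=bot.get_obs();T=R.from_euler('xyz',o["tcp_rot"],degrees=True).as_matrix()
for dp,dy in ((0,0),(0,4),(0,8),(-3,4)):
    y,pt=o["tcp_rot"][2]+dy,-o["tcp_rot"][1]+dp
    Rb=bar_rot(y,pt);org=o["ee_pos"]-DEP*T[:,2]+BIAS-Rb[:,0]*HX
    P=np.array([[-.06,0,0],[.06,0,0.007],[.1,0,0.007],[.13,0,0],[.165,0,0],[.207,0,.015]])@Rb.T+org
    print(dp,dy,np.round(P[-1]*1000),fs(P),fc(P))
print("scale lug px per mm", fs([[.592,.06,.06],[.602,.06,.06]]))
E
```

```text
0 0 [567. 112.  43.] [[369.0, 673.0], [348.0, 470.0], [342.0, 412.0], [338.0, 381.0], [333.0, 334.0], [327.0, 256.0]] [[122.0, 287.0], [377.0, 292.0], [461.0, 298.0], [520.0, 313.0], [592.0, 318.0], [683.0, 299.0]]
0 4 [552. 112.  43.] [[377.0, 673.0], [337.0, 471.0], [325.0, 414.0], [318.0, 383.0], [308.0, 337.0], [295.0, 259.0]] [[123.0, 292.0], [376.0, 286.0], [458.0, 288.0], [517.0, 301.0], [587.0, 302.0], [677.0, 280.0]]
0 8 [537. 111.  43.] [[384.0, 671.0], [326.0, 473.0], [309.0, 416.0], [297.0, 386.0], [283.0, 340.0], [264.0, 263.0]] [[124.0, 296.0], [374.0, 279.0], [455.0, 278.0], [512.0, 288.0], [581.0, 287.0], [669.0, 260.0]]
-3 4 [552. 111.  31.] [[376.0, 668.0], [337.0, 477.0], [326.0, 423.0], [318.0, 396.0], [309.0, 352.0], [297.0, 277.0]] [[123.0, 288.0], [376.0, 292.0], [457.0, 297.0], [514.0, 313.0], [583.0, 317.0], [673.0, 298.0]]
scale lug px per mm [[388.0, 305.0], [409.0, 303.0]]
```

```bash
python3 - <<'E'
from h import *
for d in (-2,-4,-6,-8,-10): print(d,piv([.565,.018,.0275],0,d))
E
```

```text
-2 [-0.16, -0.03, -0.0, -0.0, 0.0, -0.33]
-4 [-0.32, -0.05, -0.0, 0.0, 0.0, -0.67]
-6 [-0.48, -0.06, -0.0, 0.0, -0.0, -1.0]
-8 [-0.64, -0.07, -0.0, -0.0, -0.0, -1.33]
-10 [-0.8, -0.07, -0.0, 0.0, -0.0, -1.67]
```

Call:
apply_moves(
  targets=[-0.16,-0.03,0,0,0,-0.33,0,-0.32,-0.05,0,0,0,-0.67,0,-0.48,-0.06,0,0,0,-1,0,-0.64,-0.07,0,0,0,-1.33,0,-0.8,-0.07,0,0,0,-1.67,0],
)

```text
time: 15.8
ee_pos: [0.5661, -0.118, 0.0033]
tcp_rot: [149.3, 8.4, 78.5]
wrist_force: [0.9, 9.5, 19.7]
opening: 0.011
```

```bash
python3 - <<'E'
from h import *
advance([-0.8, -0.07, 0,0,0,-1.67])
rep();crop("scene",16,200,320,170,270,6);crop("side",16,200,330,140,240,6)
E
```

```text
t 15.8 ee [ 0.5661 -0.118   0.0033] cmd [ 0.5612 -0.1185 -0.0034] F [ 0.9  9.5 19.7] M [ 0.6  -1.25  2.05] rot [149.3   8.4  78.5] [150.    8.5  78.5] op 0.011
barpts [[569.0, 31.0, 33.0], [576.0, 66.0, 34.0], [585.0, 109.0, 43.0]]
```

View pics/side16.png

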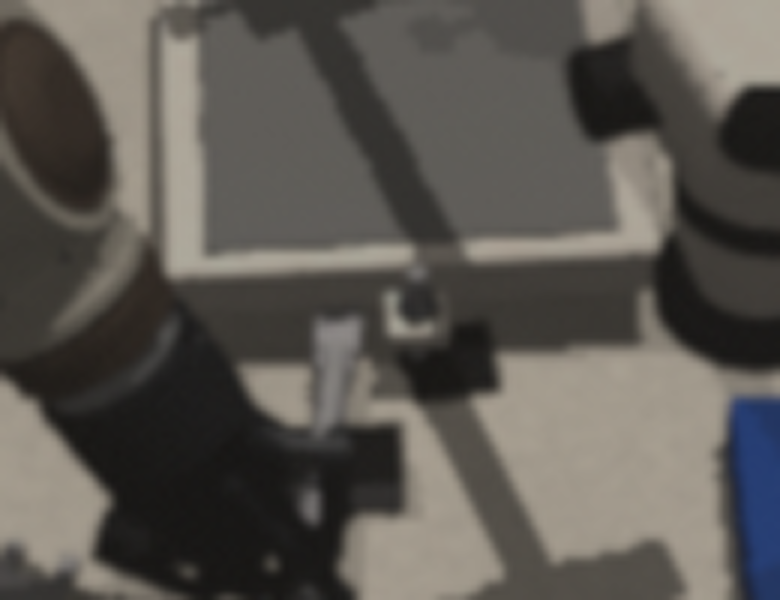

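View pics/scene16.png

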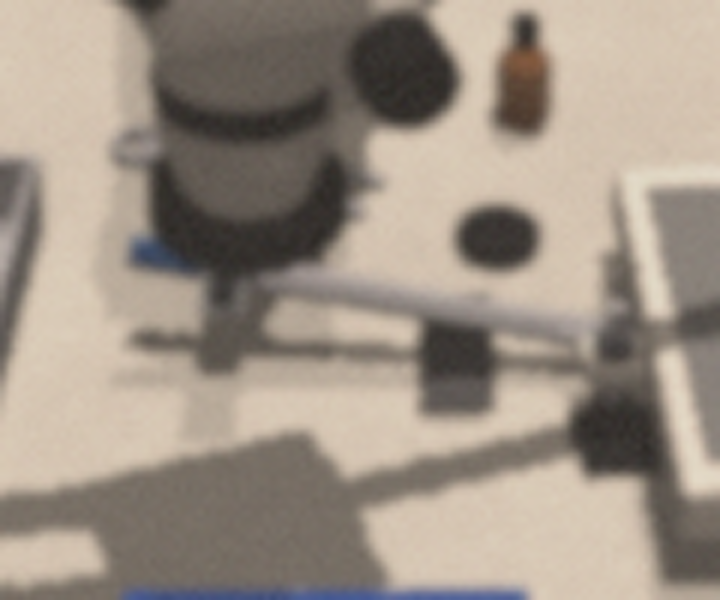

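```bash
cat >> h.py <<'E'
def foot_est(c,off,f,FL,FR,z=.064):
    P=onz(c,np.array([FL,FR])/f+off,z)
    d=P[1]-P[0];L=np.linalg.norm(d);d/=L
    m=P[0][:2]+d[:2]*.12; n=np.array([d[1],-d[0]])  # forward (-y-ish)
    foot=m+n*.014; rear=foot-n*.235
    print("FL",P[0].round(4),"FR",P[1].round(4),"len",round(L,4),"yaw",np.degrees(np.arctan2(d[1],d[0])).round(2),"foot",foot.round(4),"rearmid",rear.round(4))
E
python3 - <<'E'
from h import *
S=load("side")
foot_est(S,[180,110],4,(170,304),(700,278),.054)
foot_est(S,[200,140],6,(170,277),(655,252))
for z in (.045,.064): print("lug",onz(S,np.array([[390,340],[443,336]])/6+[200,140],z))
print("pad R",onz(S,np.array([[497,388],[490,325]])/6+[200,140],.006))
E
```

```text
FL [0.4743 0.098  0.054 ] FR [0.8576 0.081  0.054 ] len 0.3837 yaw -2.55 foot [0.5936 0.0787] rearmid [0.604  0.3135]
FL [0.4911 0.086  0.064 ] FR [0.7216 0.0765 0.064 ] len 0.2307 yaw -2.37 foot [0.6104 0.067 ] rearmid [0.6201 0.3018]
lug [[0.59201422 0.05147769 0.045     ]
 [0.61716272 0.05121858 0.045     ]]
lug [[0.59038454 0.03435522 0.064     ]
 [0.61506656 0.03410091 0.064     ]]
pad R [[0.64341769 0.04979291 0.006     ]
 [0.64528998 0.09103282 0.006     ]]
```

```bash
python3 - <<'E'
from h import *
for d,p in ((-2,.3),(-4,.6),(-6,.8),(-8,1),(-10,1)): print(d,piv([.567,.017,.0275],p,d))
E
```

```text
-2 [-0.16, 0.01, -0.02, 0.05, -0.01, -0.33]
-4 [-0.31, 0.02, -0.05, 0.1, -0.02, -0.67]
-6 [-0.47, 0.04, -0.06, 0.13, -0.03, -1.0]
-8 [-0.63, 0.07, -0.08, 0.16, -0.04, -1.33]
-10 [-0.78, 0.09, -0.08, 0.16, -0.05, -1.67]
```

Call:
apply_moves(
  targets=[-0.16,0.01,-0.02,0.05,-0.01,-0.33,0,-0.31,0.02,-0.05,0.1,-0.02,-0.67,0,-0.47,0.04,-0.06,0.13,-0.03,-1,0,-0.63,0.07,-0.08,0.16,-0.04,-1.33,0,-0.63,0.07,-0.08,0.16,-0.04,-1.33,0],
)

```text
time: 16.45
ee_pos: [0.5467, -0.1168, 0.0007]
tcp_rot: [149.4, 7.4, 70.5]
wrist_force: [-4.1, 5.5, 22.1]
opening: 0.0108
```

```bash
python3 - <<'E'
from h import *
advance([-0.63, 0.07, -0.08, 0.16, -0.04, -1.33])
rep();crop("scene",17,200,320,170,270,6);crop("side",17,200,330,140,240,6)
E
```

```text
t 16.45 ee [ 0.5467 -0.1168  0.0007] cmd [ 0.5423 -0.1164 -0.0058] F [-4.1  5.5 22.1] M [-0.35 -0.62  1.32] rot [149.4   7.4  70.5] [150.    7.5  70.5] op 0.0108
barpts [[570.0, 31.0, 33.0], [582.0, 64.0, 35.0], [597.0, 105.0, 44.0]]
```

View pics/side17.png

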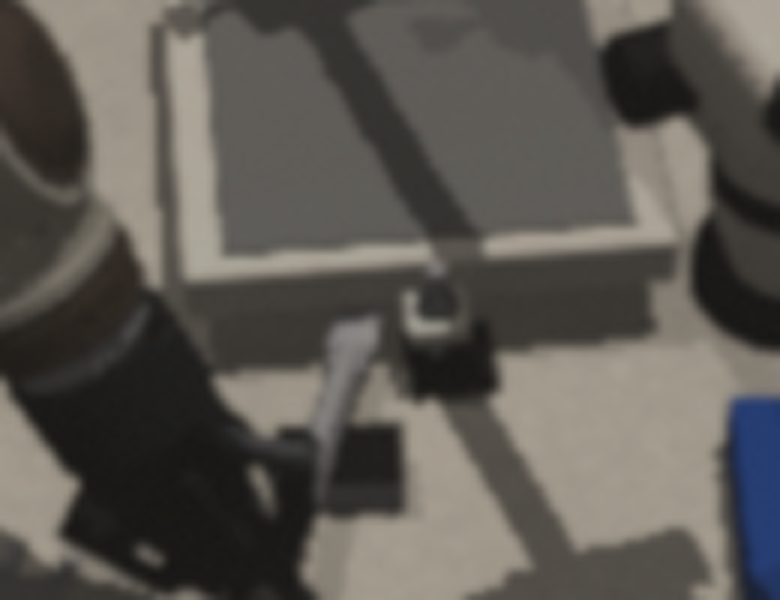

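View pics/scene17.png

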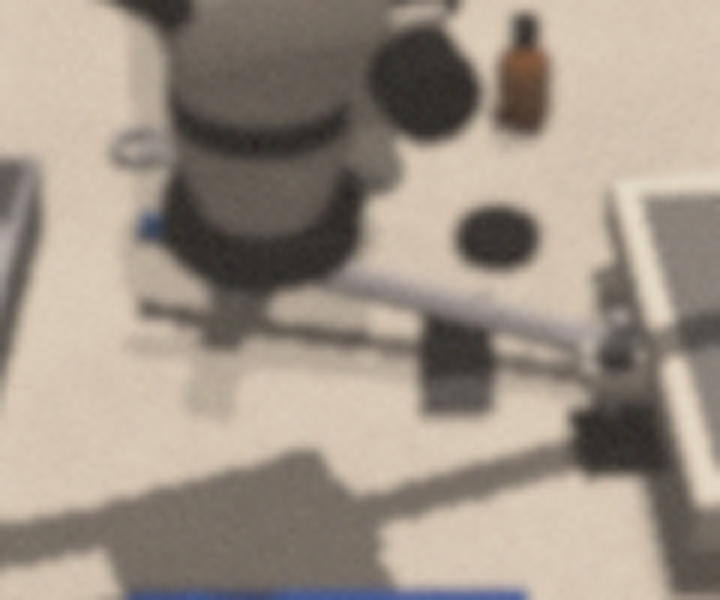

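```bash
python3 - <<'E'
from h import *
S=load("side");C=load("scene")
foot_est(S,[200,140],6,(185,282),(677,243))
for nm,(a,b) in dict(s11=((347,350),(405,350)),s16=((386,340),(443,336)),s17=((404,337),(465,335))).items(): print(nm,"lug",onz(S,np.array([a,b])/6+[200,140],.05 if nm!="s11" else .042).mean(0))
o=bot.get_obs()
print(piv([.570,.017,.0275],0,-4),piv([.570,.017,.0275],0,-6),piv([.570,.017,.0275],0,-8))
E
```

```text
FL [0.498  0.0819 0.064 ] FR [0.733  0.0812 0.064 ] len 0.235 yaw -0.19 foot [0.6179 0.0675] rearmid [0.6187 0.3025]
s11 lug [0.58504091 0.04858762 0.042     ]
s16 lug [0.60316469 0.04694766 0.05      ]
s17 lug [0.61264323 0.04715963 0.05      ]
[-0.31, 0.07, -0.0, -0.0, 0.0, -0.67] [-0.46, 0.11, -0.0, -0.0, -0.0, -1.0] [-0.62, 0.15, -0.0, -0.0, 0.0, -1.33]
```

Call:
apply_moves(
  targets=[-0.14,0.03,0,0,0,-0.3,0,-0.27,0.06,0,0,0,-0.6,0,-0.4,0.09,0,0,0,-0.9,0,-0.54,0.13,0,0,0,-1.17,0,-0.54,0.13,0,0,0,-1.17,0],
)

```text
time: 17.15
ee_pos: [0.5303, -0.1133, 0.0007]
tcp_rot: [149.4, 7.4, 63.4]
wrist_force: [-3.9, 3.0, 23.4]
opening: 0.0111
```

```bash
python3 - <<'E'
from h import *
advance([-0.54, 0.13, 0,0,0,-1.17])
rep();crop("scene",18,200,320,170,270,6);crop("side",18,200,330,140,240,6)
E
```

```text
t 17.15 ee [ 0.5303 -0.1133  0.0007] cmd [ 0.5261 -0.1125 -0.0058] F [-3.9  3.  23.4] M [-1.04 -0.41  1.17] rot [149.4   7.4  63.4] [150.    7.5  63.5] op 0.0111
barpts [[572.0, 31.0, 33.0], [588.0, 63.0, 35.0], [608.0, 102.0, 44.0]]
```

View pics/side18.png

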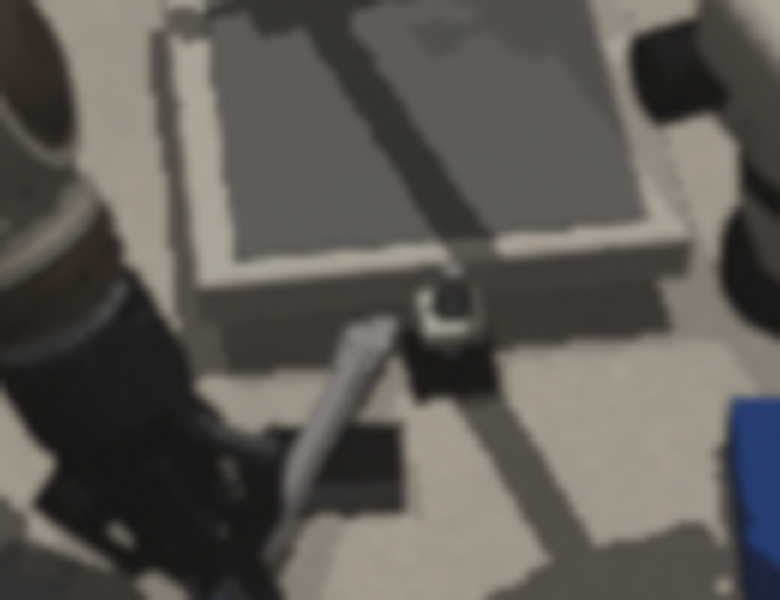

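View pics/scene18.png

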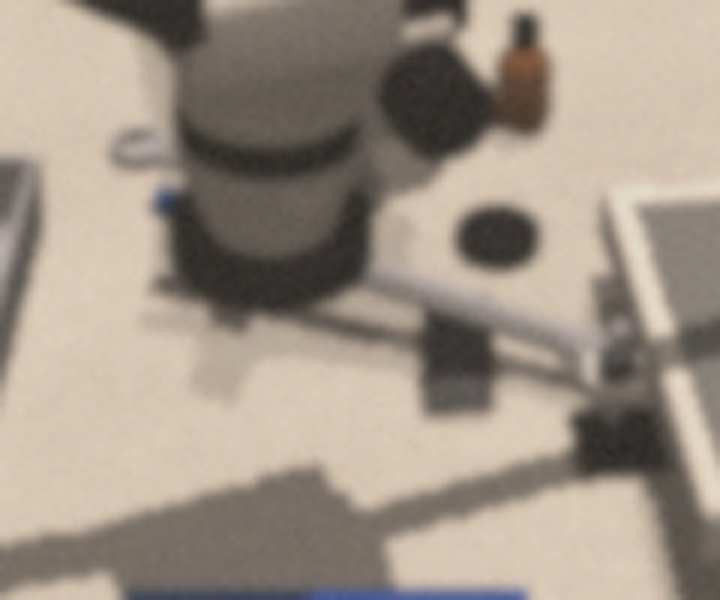

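```bash
python3 - <<'E'
from h import *
S=load("side")
foot_est(S,[200,140],6,(202,289),(690,237))
print(onz(S,np.array([[417,342],[482,340]])/6+[200,140],.05).mean(0), onz(S,np.array([[410,398],[498,393]])/6+[200,140],.006))
for d in (-2,-4,-6,-8): print(d,piv([.571,.017,.0275],d,-.5))
E
```

```text
FL [0.5057 0.0765 0.064 ] FR [0.7399 0.0844 0.064 ] len 0.2343 yaw 1.94 foot [0.6261 0.0666] rearmid [0.6182 0.3014]
[0.61927692 0.04322518 0.05      ] [[0.60100824 0.04810741 0.006     ]
 [0.6434851  0.04656398 0.006     ]]
-2 [-0.05, -0.01, 0.16, -0.3, 0.15, -0.08]
-4 [-0.06, -0.04, 0.32, -0.6, 0.3, -0.08]
-6 [-0.07, -0.05, 0.48, -0.89, 0.45, -0.08]
-8 [-0.08, -0.07, 0.64, -1.19, 0.6, -0.08]
```

Call:
apply_moves(
  targets=[0,0,0.06,-0.1,0.05,0,0,0,0,0.11,-0.2,0.1,0,0,-0.01,-0.01,0.16,-0.3,0.15,0,0,-0.01,-0.02,0.22,-0.4,0.2,0,0,-0.02,-0.03,0.27,-0.5,0.25,0,0],
)

```text
time: 17.8
ee_pos: [0.5281, -0.1147, 0.0067]
tcp_rot: [149.6, 10.9, 63.4]
wrist_force: [-1.8, 0.6, 10.9]
opening: 0.0111
```

Call:
apply_moves(
  targets=[0,0,0.06,-0.1,0.05,0,0,0,0,0.11,-0.2,0.1,0,0,-0.01,-0.01,0.16,-0.3,0.15,0,0,-0.01,-0.02,0.22,-0.4,0.2,0,0,-0.02,-0.03,0.27,-0.5,0.25,0,0],
)

```text
time: 18.3
ee_pos: [0.5247, -0.1145, 0.0104]
tcp_rot: [150.1, 14.2, 63.5]
wrist_force: [-0.6, 1.8, -0.1]
opening: 0.0112
```

```bash
python3 - <<'E'
from h import *
advance([-0.02, -0.03, 0.27, -0.5, 0.25, 0]);advance([-0.02, -0.03, 0.27, -0.5, 0.25, 0])
rep();crop("scene",19,200,320,170,270,6);crop("side",19,200,330,140,240,6)
E
```

```text
t 18.3 ee [ 0.5247 -0.1145  0.0104] cmd [ 0.5249 -0.1143  0.0104] F [-0.6  1.8 -0.1] M [0.99 0.35 0.2 ] rot [150.1  14.2  63.5] [150.   14.2  63.5] op 0.0112
barpts [[568.0, 31.0, 25.0], [584.0, 63.0, 23.0], [604.0, 103.0, 27.0]]
```

View pics/side19.png

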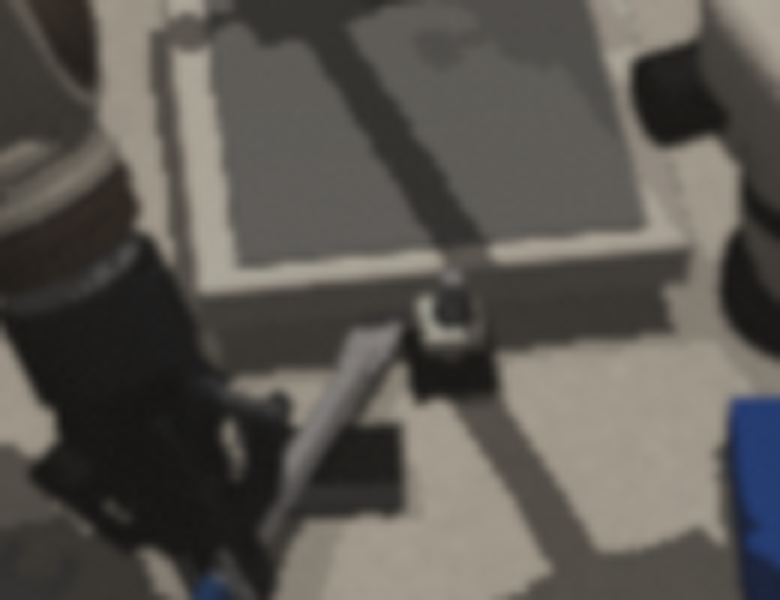

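View pics/scene19.png

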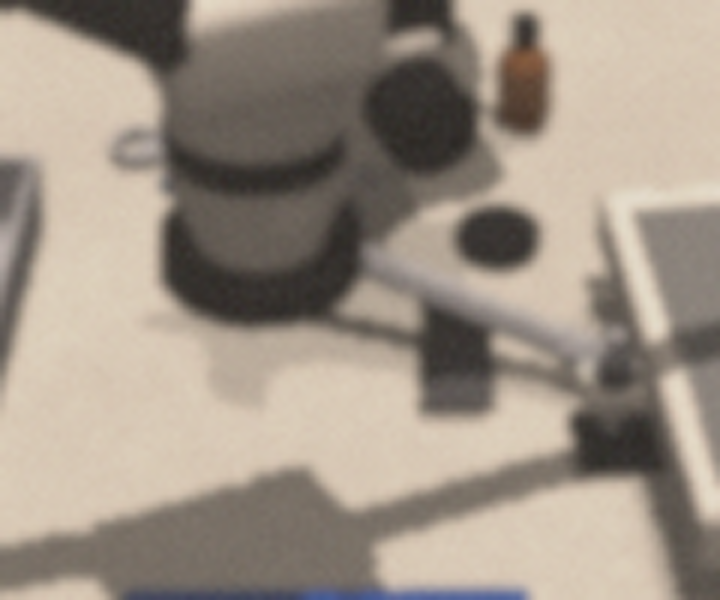

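```bash
python3 - <<'E'
from h import *
print(piv([.568,.017,.0275],-5,0))
p0,R0=getcmd()
r=piv([.568,.017,.0275],-5,0);row=np.array(r);p=p0+row[:3]*.03;Rm=R.from_rotvec(row[3:]*6,degrees=True).as_matrix()@R0
print("axis",Rm[:,0], (-Rm[:,0]*.05/.03).round(2))
E
```

```text
[-0.01, -0.02, 0.4, -0.75, 0.37, -0.0]
axis [ 0.42171217  0.84485629 -0.32920617] [-0.7  -1.41  0.55]
```

Call:
apply_moves(
  targets=[0,0,0.1,-0.19,0.09,0,0,0,-0.01,0.2,-0.38,0.18,0,0,-0.01,-0.02,0.3,-0.56,0.28,0,0,-0.01,-0.02,0.4,-0.75,0.37,0,0,-0.01,-0.02,0.4,-0.75,0.37,0,0],
)

```text
time: 18.9
ee_pos: [0.525, -0.1148, 0.0232]
tcp_rot: [150.0, 19.3, 63.5]
wrist_force: [-0.6, 1.1, -1.5]
opening: 0.0107
```

```bash
python3 - <<'E'
from h import *
advance([-0.01, -0.02, 0.4, -0.75, 0.37, 0]);rep()
E
```

```text
t 18.9 ee [ 0.525  -0.1148  0.0232] cmd [ 0.5246 -0.1149  0.0224] F [-0.6  1.1 -1.5] M [0.73 0.37 0.15] rot [150.   19.3  63.5] [150.   19.2  63.5] op 0.0107
barpts [[568.0, 31.0, 24.0], [584.0, 63.0, 19.0], [604.0, 103.0, 20.0]]
```

Call:
apply_moves(
  targets=[-0.1,-0.2,0.08,0,0,0,0,-0.25,-0.5,0.2,0,0,0,0,-0.4,-0.8,0.32,0,0,0,0,-0.55,-1.1,0.45,0,0,0,0,-0.7,-1.4,0.6,0,0,0,0],
)

```text
time: 19.4
ee_pos: [0.5028, -0.1584, 0.0412]
tcp_rot: [150.0, 19.2, 63.4]
wrist_force: [-0.4, -0.2, -2.7]
opening: 0.0112
```

```bash
python3 - <<'E'
from h import *
advance([-0.7, -1.4, 0.6,0,0,0]);rep()
crop("scene",20,200,320,170,270,6);crop("side",20,200,330,140,240,6)
E
```

```text
t 19.4 ee [ 0.5028 -0.1584  0.0412] cmd [ 0.5036 -0.1569  0.0404] F [-0.4 -0.2 -2.7] M [0.73 0.44 0.15] rot [150.   19.2  63.4] [150.   19.2  63.5] op 0.0112
barpts [[546.0, -12.0, 43.0], [562.0, 19.0, 38.0], [582.0, 59.0, 38.0]]
```

View pics/side20.png

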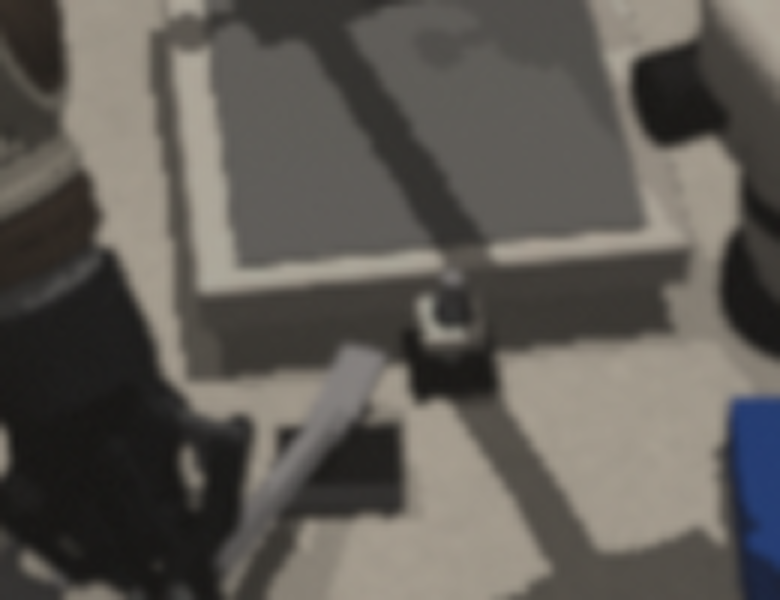

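View pics/scene20.png

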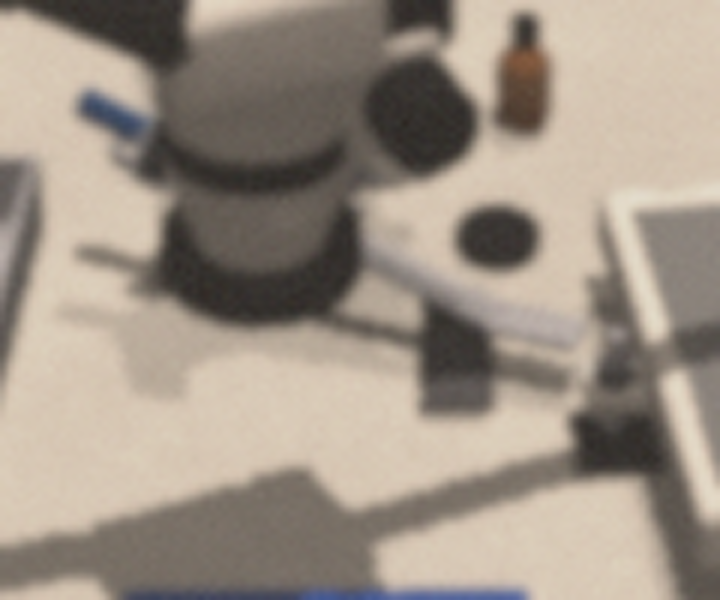

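```bash
python3 - <<'E'
from h import *
T=tool_rot(bar_rot(76,0));p=np.array([.4949,-.3573,.055])
print(delta(p,T).round(2).tolist())
E
```

```text
[-0.29, -6.68, 0.49, 3.01, -1.11, 2.07]
```

Call:
apply_moves(
  targets=[0,0,0.7,0.2,0,0,0,0,-0.4,1.3,0.6,-0.2,0.2,0,-0.05,-1.2,1.5,1.2,-0.4,0.6,0,-0.1,-2.2,1.5,1.8,-0.6,1,0,-0.15,-3.3,1.5,2.4,-0.8,1.5,0],
)

```text
time: 20.0
ee_pos: [0.499, -0.2568, 0.0869]
tcp_rot: [150.7, 4.0, 72.9]
wrist_force: [1.3, -0.1, -4.7]
opening: 0.0108
```

```bash
python3 - <<'E'
from h import *
advance([-0.15, -3.3, 1.5, 2.4, -0.8, 1.5]);rep()
T=tool_rot(bar_rot(76,0));p=np.array([.4949,-.3573,.055])
print(delta(p,T).round(2).tolist())
E
```

```text
t 20.0 ee [ 0.499  -0.2568  0.0869] cmd [ 0.4991 -0.2559  0.0854] F [ 1.3 -0.1 -4.7] M [-0.02  0.77 -0.05] rot [150.7   4.   72.9] [150.9   4.1  72.7] op 0.0108
barpts [[517.0, -111.0, 128.0], [528.0, -77.0, 133.0], [540.0, -36.0, 145.0]]
[-0.14, -3.38, -1.01, 0.62, -0.33, 0.55]
```

Call:
apply_moves(
  targets=[-0.03,-0.8,-0.1,0.15,-0.08,0.14,0,-0.06,-1.7,-0.2,0.31,-0.17,0.28,0,-0.1,-2.6,-0.3,0.47,-0.25,0.41,0,-0.14,-3.38,-0.6,0.62,-0.33,0.55,0,-0.14,-3.38,-1,0.62,-0.33,0.55,0],
)

```text
time: 20.5
ee_pos: [0.494, -0.361, 0.0555]
tcp_rot: [150.0, 0.0, 75.8]
wrist_force: [0.1, 1.0, -4.3]
opening: 0.0112
```

```bash
python3 - <<'E'
from h import *
advance([-0.14, -3.38, -1, 0.62, -0.33, 0.55]);rep()
crop("side",21,130,330,220,360,4);crop("scene",21,100,300,110,250,4);load("wrist","pics/w21.png")
E
```

```text
t 20.5 ee [ 0.494  -0.361   0.0555] cmd [ 0.4949 -0.3573  0.0554] F [ 0.1  1.  -4.3] M [-0.1   0.88 -0.05] rot [150.    0.   75.8] [150.  -0.  76.] op 0.0112
barpts [[503.0, -217.0, 106.0], [512.0, -183.0, 113.0], [522.0, -142.0, 128.0]]
```

View pics/side21.png

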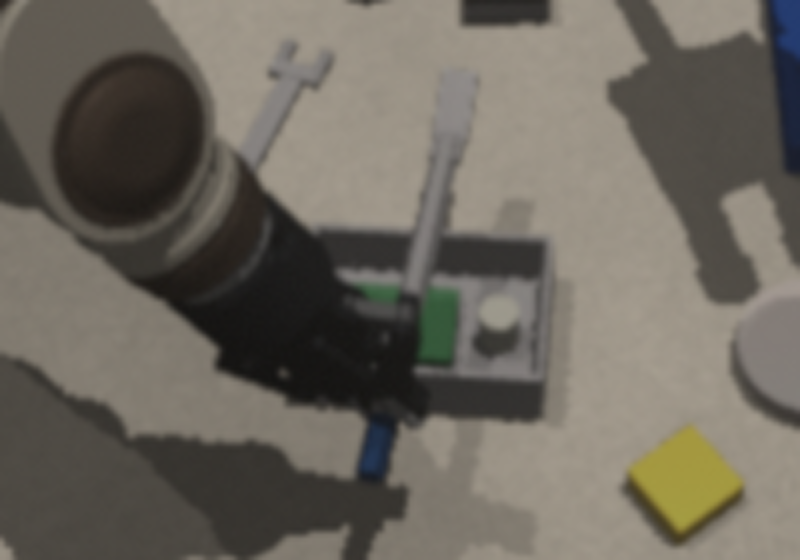

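View pics/scene21.png

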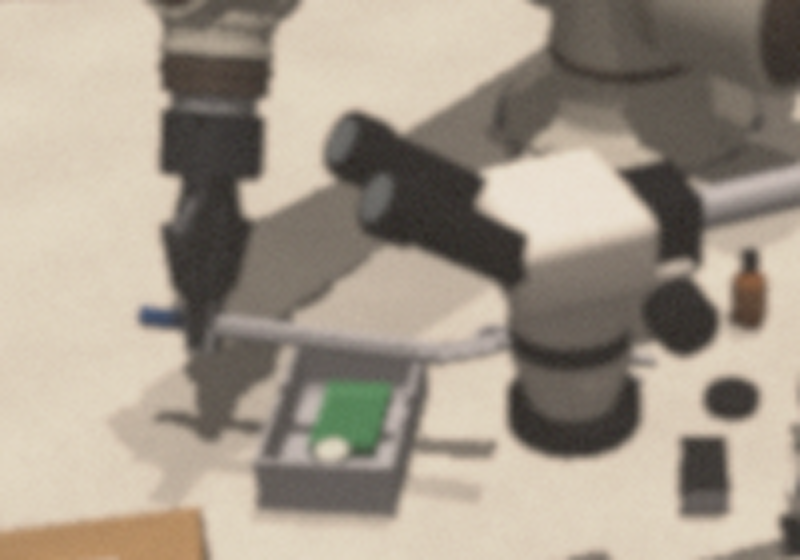

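View pics/w21.png

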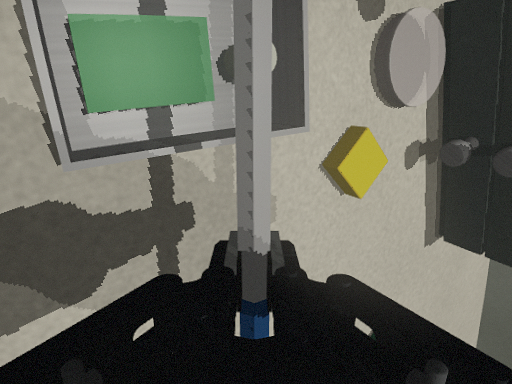

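Call:
apply_moves(
  targets=[0,0,-0.5,0,0,0,0,0,0,-1,0,0,0,0,0,0,-1.4,0,0,0,0,0,0,-1.7,0,0,0,0,0,0,-1.85,0,0,0,0],
)

```text
time: 21.15
ee_pos: [0.4952, -0.3569, -0.0]
tcp_rot: [150.0, -0.1, 76.0]
wrist_force: [1.5, 1.0, -1.6]
opening: 0.011
```

Call:
apply_moves(
  targets=[0,0,-0.05,0,0,0,0,0,0,-0.05,0,0,0,0],
)

```text
time: 21.35
ee_pos: [0.4956, -0.3575, -0.0001]
tcp_rot: [149.9, -0.0, 76.0]
wrist_force: [0.2, 2.1, -1.4]
opening: 0.0111
```

```bash
python3 - <<'E'
from h import *
advance([0,0,-1.9,0,0,0]);rep()
crop("scene",22,100,300,110,250,4)
E
```

```text
t 21.35 ee [ 4.956e-01 -3.575e-01 -1.000e-04] cmd [ 0.4949 -0.3573 -0.0016] F [ 0.2  2.1 -1.4] M [0.33 0.58 0.17] rot [149.9  -0.   76. ] [150.  -0.  76.] op 0.0111
barpts [[504.0, -213.0, 51.0], [513.0, -179.0, 58.0], [523.0, -139.0, 73.0]]
```

View pics/scene22.png

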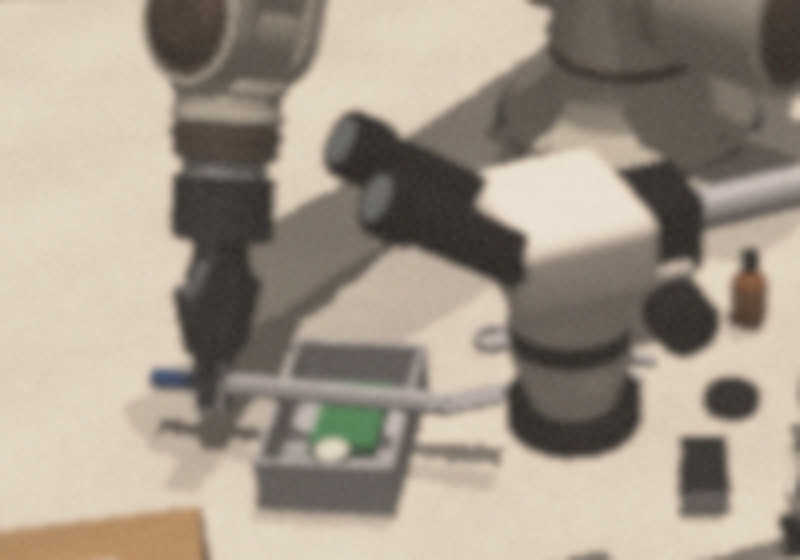

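Call:
apply_moves(
  targets=[0,0,-0.02,0,0,0,0.1,0,0,-0.02,0,0,0,0.3,0,0,-0.02,0,0,0,0.6,0,0,-0.02,0,0,0,1,0,0,-0.02,0,0,0,1],
)

```text
time: 21.9
ee_pos: [0.4949, -0.3576, -0.0017]
tcp_rot: [150.0, -0.0, 76.0]
wrist_force: [-0.1, 0.6, 0.2]
opening: 0.0684
```

Call:
apply_moves(
  targets=[0,0,0,0,0,0,1,0,0,0,0,0,0,1,0,0,0,0,0,0,1],
)

```text
time: 22.2
ee_pos: [0.495, -0.3575, -0.0017]
tcp_rot: [150.0, -0.0, 76.0]
wrist_force: [-0.2, 0.1, -0.3]
opening: 0.0856
```

```bash
python3 - <<'E'
from h import *
advance([0,0,-.02,0,0,0]);rep();load("wrist","pics/w23.png")
T=getcmd()[1];print((-T[:,2]*.1/.03).round(2))
E
```

```text
t 22.2 ee [ 0.495  -0.3575 -0.0017] cmd [ 0.4949 -0.3573 -0.0022] F [-0.2  0.1 -0.3] M [ 0.09  0.45 -0.04] rot [150.  -0.  76.] [150.  -0.  76.] op 0.0856
barpts [[504.0, -213.0, 49.0], [512.0, -179.0, 56.0], [522.0, -139.0, 71.0]]
[-1.62  0.4   2.89]
```

View pics/w23.png

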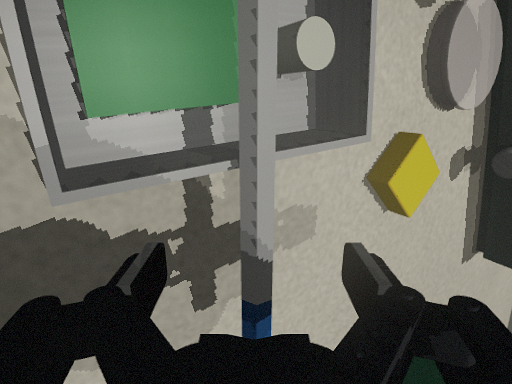

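Bar is free between the open fingers (x 242–272, rows up to 335). Back the hand straight out along its axis, then clear of the view.

Call:
apply_moves(
  targets=[-0.3,0.07,0.5,0,0,0,1,-0.65,0.16,1.15,0,0,0,1,-1.1,0.27,2,0,0,0,1,-1.6,0.4,2.9,0,0,0,1,-2.6,0.4,4,0,0,0,1],
)

```text
time: 22.75
ee_pos: [0.4167, -0.3445, 0.1185]
tcp_rot: [150.0, -0.1, 76.1]
wrist_force: [0.3, -1.2, 0.2]
opening: 0.0854
```

Call:
apply_moves(
  targets=[-1.2,0,0.5,0,0,0,1,-2.4,0,1,0,0,0,1,-3.6,0,1.2,0,0,0,1,-4.5,0,1.2,0,0,0,1,-4.5,0,1.2,0,0,0,1],
)

```text
time: 23.25
ee_pos: [0.2799, -0.3461, 0.1549]
tcp_rot: [150.0, 0.0, 75.8]
wrist_force: [0.5, 0.4, 0.2]
opening: 0.0858
```

```bash
python3 - <<'E'
from h import *
o=bot.get_obs();print(o["time"],o["ee_pos"],o["wrist_force"],o["q"].round())
crop("side",24,200,330,140,240,6);crop("side","24b",160,360,225,365,4);crop("scene",24,200,360,150,270,5);crop("scene","24b",110,270,170,270,5)
E
```

```text
23.25 [ 0.27988478 -0.34613964  0.15491386] [0.51349687 0.43589123 0.247584  ] [-68. -34. -31.  74.  24.  40.]
```

View pics/side24.png

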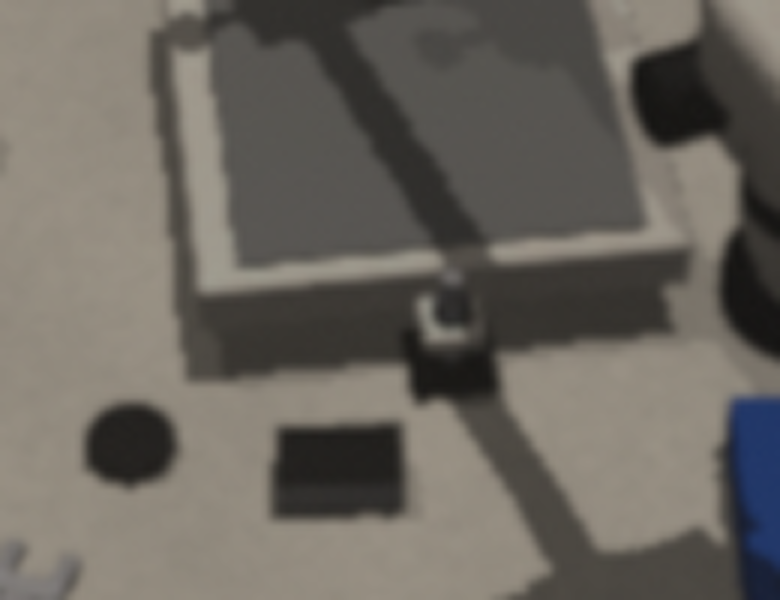

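View pics/side24b.png

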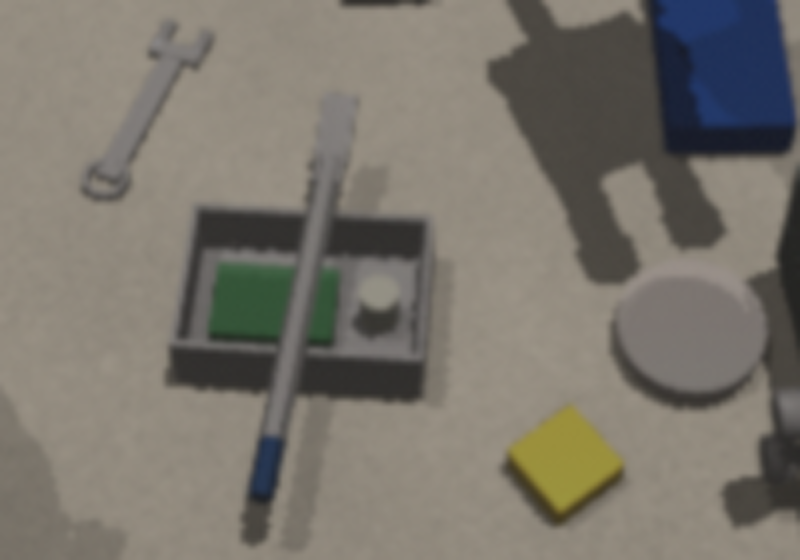

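View pics/scene24.png

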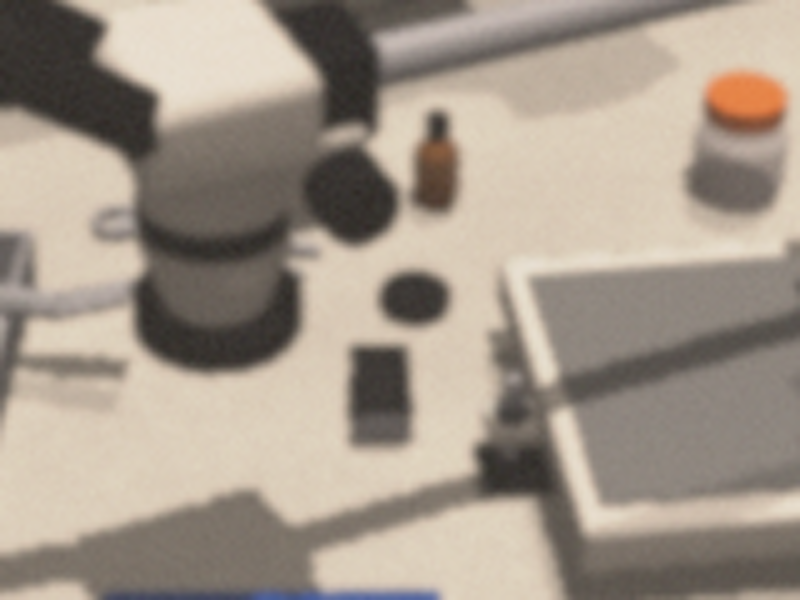

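View pics/scene24b.png

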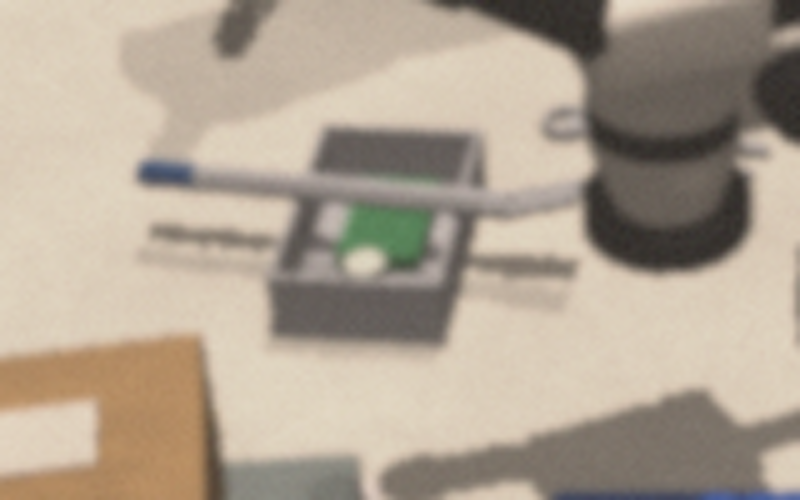

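```bash
python3 - <<'E'
from h import *
S=load("side");C=load("scene")
foot_est(S,[200,140],6,(201,293),(690,245),.060)
foot_est(C,[200,150],5,(507,263),(586,538),.060)
print("init");foot_est(C,[240,150],4,(263,190),(278,402),.054)
print("pad scene front-right/left corners",onz(C,np.array([[480,490],[543,492]])/5+[200,150],.006))
print("pad side",onz(S,np.array([[412,400],[498,393]])/6+[200,140],.006))
print("lug side z45/50",[onz(S,np.array([[451,342]])/6+[200,140],z)[0].round(4) for z in (.03,.045,.06)])
E
```

```text
FL [0.5051 0.0777 0.06  ] FR [0.7399 0.0829 0.06  ] len 0.2349 yaw 1.27 foot [0.6253 0.0664] rearmid [0.6201 0.3013]
FL [0.5049 0.0853 0.06  ] FR [0.7422 0.0874 0.06  ] len 0.2373 yaw 0.52 foot [0.625  0.0724] rearmid [0.6229 0.3074]
init
FL [0.4729 0.1041 0.054 ] FR [0.7071 0.074  0.054 ] len 0.2361 yaw -7.32 foot [0.5901 0.0749] rearmid [0.62  0.308]
pad scene front-right/left corners [[0.64104435 0.05029836 0.006     ]
 [0.64619818 0.0849203  0.006     ]]
pad side [[0.6018257  0.0467336  0.006     ]
 [0.6434851  0.04656398 0.006     ]]
lug side z45/50 [array([0.6222, 0.0605, 0.03  ]), array([0.6205, 0.047 , 0.045 ]), array([0.6188, 0.0336, 0.06  ])]
```

```bash
python3 - <<'E'
from workcell import bot
print(bot.job_done())
E
```

```text
the job is handed in; nothing more can be done
None
```

I levered the front foot up with the bar over the block, swung it across onto its pad, let it down, and laid the bar back across the tray. The job was handed in at about 23 s and reports no verdict.

**What I did**
- The foot rose about 10 mm, estimated from how far the base edge shifted in the picture, with about 22 N up on the hand.
- I swung the bar about 37° round the block, which carried the foot about 35 mm across.
- I let the stand down in small steps until the load on the hand was gone.
- I then drew the bar straight back, laid it across the tray and backed the hand away.

**Last checks**
- **Front foot:** two fixed cameras put it at about x 0.619–0.625, y 0.066–0.072 m. The pad centre is near (0.622, 0.070), so it is well inside the 13 mm limit. I did not measure the sole height on its own.
- **Rear feet:** their midpoint shifted by only about 2 mm, within measuring error, so they should still be on their pads. I did not see the feet themselves.
- **Bar and bystanders:** the bar lies level across the tray in its original place. The bystanders I could see in the last pictures looked unmoved.

**What disagreed**
- **First grasp missed:** the fingers closed above the bar because the fingertips appeared about 42–45 mm short of the reported TCP. I measured that from the pictures, allowed for it and regrasped. Nothing was disturbed.
- **Bar turned in the grip:** the bar turned 2–3° in the grip during the swing, so I judged the foot's travel from the pictures rather than from the hand pose.

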